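# Clogs onto their sole rests

## Robot

A 6-joint arm with a two-finger parallel gripper is mounted at the origin on the work surface. World frame = base frame: x ahead of the robot, y to its left, z up, the work surface at z = 0. Lengths are in m, angles in rad, forces in N, time in s.
With the tool pointing down it reaches from about 0.375 to 0.9 m from the base axis. Payload 3.1 kg.
Tool frame: the origin (TCP) lies midway between the tips of the shut fingers; the grasp point (between the pads) lies 19 mm behind it (grip_depth is the distance from the TCP to the grasp point, in m); y points along the fingers, z is the direction in which the jaws open and shut, and the axes are right-handed (so a half turn about y gives the same grasp; the last joint's range is limited). The gripper opens to 85 mm and grips with 20 to 120 N. Pads are 22 mm wide; open, the fingers measure 114 mm over their backs; the gripper's body (76 mm by 85 mm) begins 54 mm behind the grasp point. The pads swing forward as they close: fully open they stand 13 mm farther back than shut.
Start: joints at [-0.178, 0.527, 1.433, -0, 1.181, -0.178], TCP at [0.625, 0, 0.206] pointing down, gripper open.
Joint ranges: [-3.08, 3.08], [-0.75, 2.2], [0.22, 2.44], [-1.43, 4.57], [0, 2.65], [-2.85, 2.85]. Speed limits (rad/s): [2.79, 2.79, 3.14, 3.14, 3.14, 3.14].

## Interface

Orientations are given as a unit quaternion [x, y, z, w].
In Python, from station import sense, snapshot, camera_model, sign_off, grip_depth gives the robot as it stands.
- The arm moves only by the tool play_rows, never from a script. Its argument "deltas" is a list of rows, each a list of 6 numbers: the shift along the tool's x, y, z in m, then the turn, a rotation vector about the tool's x, y, z in rad. A call has 1 to 12 rows; each row is the pose to reach, as a shift and turn from the pose commanded when the call began, along the tool's axes at that moment; what a row does not reach only later rows make up. A row lasts 1/10 s, in which the tool goes at most 50 mm and 8.59 degrees, less where a joint would pass 70% of its speed; a pose out of reach is approached as far as the arm can. A call with a gripper value outside its range is refused whole. "gripper" is the finger opening in m, from 0 to 0.0854, set as the call begins (left out, the last holds). The fingers move at their own pace and stop on an object; "force" is the grip in N (left out, the last holds). Time passes only in rows, so rows that repeat a pose let the fingers close. It gives the time, the measured TCP pose, the force and the opening at its end, in the units of the state.
- sense(): the state, without advancing time (a new reading comes with each control period).
- snapshot(name): name is "scene" or "side" or "wrist"; returns the picture (400x640x3 uint8, red, green, blue); there is no depth.
- camera_model(name): a dict with "fx", "fy", "cx", "cy" (pixels), "camera_from_world" (4x4, takes a point from world to camera coordinates). Camera axes: x right, y up, looking along -z (the intrinsics and any distortion apply to the point x, -y, -z); pixel columns grow to the right and rows downward; lengths in m; the calibration is good to about 2 mm. The wrist camera is an equidistant fisheye: a pixel r from the principal point sees the ray r / f radians off the axis. A picture is of the moment at which its call begins: read the wrist's pose just before it. camera_model takes no time and is no camera call; for the wrist camera it gives the pose at the moment of the call.
- sign_off(): hands the job in, once; it reports no verdict.
The state is a dict: "t": time; "q": joint angles; "qd": joint speeds; "tau": joint torques, N m; "tcp_pos": TCP position; "tool_rot": TCP orientation; "force": force on the tool from outside, world axes, zero at the start; "ft_torque": the same for the moment, N m; "finger_gap": opening from 0.0 (shut) to 1.0 (fully open).
Only numpy, scipy, OpenCV 4.12 (cv2) and the standard library are available. Lean on these libraries where they do the work, as an engineer would, in place of code of your own. Each camera call takes 0.05 s, during which the arm holds its last target.

## Task

Among the work on the clog-maker's bench stand three small finished clogs, the ones with a foot opening. Stand each of them upright on the sole-shaped cork rest of its own size, centred and lined up with the outline, its toe at the pointed end. Leave the two solid blanks where they are.

Things in the scene. Friction and masses are not known exactly. Their poses are not given: they have to be found in the camera images.
- clog_small_mid (a point): The small finished clog, loose, pale wood: a wooden shoe with a round heel, a pointed, raised toe and a deep foot opening in its top, 90 mm long, 42 mm wide, 46 mm high, about 60 g. The point lies at the middle of its length and width, half-way up (23 mm above the flat sole). x points from heel to toe, z up. The sides are flat, parallel and upright from 25 mm behind this point to 18 mm ahead of it, and up to 37 mm above the sole; grasp it there, across the width.
- clog_middle_mid (a point): The middle finished clog, loose, pale wood: a wooden shoe with a round heel, a pointed, raised toe and a deep foot opening in its top, 120 mm long, 50 mm wide, 52 mm high, about 100 g. The point lies at the middle of its length and width, half-way up (26 mm above the flat sole). x points from heel to toe, z up. The sides are flat, parallel and upright from 34 mm behind this point to 24 mm ahead of it, and up to 42 mm above the sole; grasp it there, across the width.
- clog_large_mid (a point): The large finished clog, loose, pale wood: a wooden shoe with a round heel, a pointed, raised toe and a deep foot opening in its top, 150 mm long, 58 mm wide, 58 mm high, about 160 g. The point lies at the middle of its length and width, half-way up (29 mm above the flat sole). x points from heel to toe, z up. The sides are flat, parallel and upright from 42 mm behind this point to 30 mm ahead of it, and up to 46 mm above the sole; grasp it there, across the width.
- rest_small_tip (a point): The small rest: a flat, sole-shaped cork pad with round heel and pointed toe, 8 mm thick, fixed to the bench, 102 mm long and 54 mm wide, so that the small clog stands on it with 6 mm of cork showing all round. The point lies on its top face at the very tip of the toe end; x points from heel to toe, so the middle of the pad is 51 mm behind this point (along -x).
- rest_middle_tip (a point): The middle rest: a flat, sole-shaped cork pad with round heel and pointed toe, 8 mm thick, fixed to the bench, 132 mm long and 62 mm wide, so that the middle clog stands on it with 6 mm of cork showing all round. The point lies on its top face at the very tip of the toe end; x points from heel to toe, so the middle of the pad is 66 mm behind this point (along -x).
- rest_large_tip (a point): The large rest: a flat, sole-shaped cork pad with round heel and pointed toe, 8 mm thick, fixed to the bench, 162 mm long and 70 mm wide, so that the large clog stands on it with 6 mm of cork showing all round. The point lies on its top face at the very tip of the toe end; x points from heel to toe, so the middle of the pad is 81 mm behind this point (along -x).
- blank_middle_mid (a point): A solid clog blank, loose, pale wood: sawn block with flat top, no foot opening, square heel with cut corners and blunt tapered toe, 120 mm long, 50 mm wide, 52 mm high. To be left alone. The point lies at its middle, half-way up; x points to its tapered toe, z up.
- blank_large_mid (a point): A solid clog blank, loose, pale wood: sawn block with flat top, no foot opening, square heel with cut corners and blunt tapered toe, 150 mm long, 58 mm wide, 58 mm high. To be left alone. The point lies at its middle, half-way up; x points to its tapered toe, z up.
Not all that is in view belongs to the job. Leave any blue or purple look-alike of the part that bears clog_small_mid alone.

How it is judged:
By the outcome, as a careful person would: the job done as asked, in the order asked, and still so for the second after the job is handed in, with the robot touching nothing.
It also fails if it takes over 90 s, if anything falls off the work surface, if the arm or the gripper's body presses on something with over 40 N, if the wrist force passes 120 N, or if a joint passes its speed limit or range.

## Working session

There is one attempt and no reset: what is moved stays moved. The work goes in short steps, Python scripts to look and compute and a tool call to move; the robot and the scene stay as the last step left them, time stands still between calls to the robot, and variables do not carry over. Pictures are saved under pics/ and viewed, and the job is handed in when it is done.

Besides the shell and the picture viewer there is one more tool, called after ">>>" by a JSON object that holds its "api" and its "payload", one argument or row to a line. play_rows: Moves the arm, as the interface text tells. Its arguments: {"type":"object","properties":{"deltas":{"type":"array"},"gripper":{"type":"number"},"force":{"type":"number"}},"required":["deltas"]}

```bash
ls; mkdir -p pics
python3 - <<'E'
from station import *
import cv2,numpy as np
print(sense(), grip_depth)
for n in ["scene","side","wrist"]:
    m=camera_model(n); print(n,m)
    cv2.imwrite(f"pics/{n}0.png",cv2.cvtColor(snapshot(n),cv2.COLOR_RGB2BGR))
E
```

```text
pics
{'t': 0.0, 'q': array([-1.78484484e-01,  5.28472615e-01,  1.43393247e+00, -1.42679157e-05,
        1.18138627e+00, -1.78483932e-01]), 'qd': array([ 0.00204774,  0.00062298,  0.00034339, -0.00018242,  0.00027749,
        0.00210877]), 'tau': array([ 2.50220628e-04, -4.42344439e+01, -1.78024775e+01, -2.06930472e-04,
        8.36740597e-03,  2.24214921e-05]), 'tcp_pos': array([6.24215673e-01, 1.76338066e-04, 2.05020124e-01]), 'tool_rot': array([-0.5004481 ,  0.50063435, -0.49936261,  0.49955373]), 'force': array([0.44878201, 0.15057884, 0.24037692]), 'ft_torque': array([-0.08433986, -0.00347759, -0.02059035]), 'finger_gap': 0.9987990636447275} 0.0187
scene {'fx': 415.7865651752809, 'fy': 415.7865651752809, 'cx': 318.08023197805863, 'cy': 191.08531913090965, 'camera_from_world': array([[ 0.75838384,  0.65180565, -0.00183217, -0.46436041],
       [-0.4913422 ,  0.57352515,  0.65547826,  0.26022826],
       [ 0.42829523, -0.49620389,  0.75521182, -1.55556865],
       [ 0.        ,  0.        ,  0.        ,  1.        ]])}
side {'fx': 385.44127109497384, 'fy': 385.44127109497384, 'cx': 322.4917215983396, 'cy': 195.33239850106568, 'camera_from_world': array([[-0.99407359, -0.10858788,  0.00513498,  0.60385188],
       [ 0.08425421, -0.73973991,  0.66759725, -0.10645982],
       [-0.06869441,  0.66407344,  0.7445049 , -0.95691493],
       [ 0.        ,  0.        ,  0.        ,  1.        ]])}
wrist {'fx': 309.70691628693146, 'fy': 309.70691628693146, 'cx': 320.335536397891, 'cy': 193.25848361667133, 'camera_from_world': array([[ 9.99996847e-01,  7.87923545e-04, -2.38427455e-03,
        -6.23532147e-01],
       [-1.45437384e-03,  9.55762395e-01, -2.94136243e-01,
         3.73598961e-02],
       [ 2.04704309e-03,  2.94138783e-01,  9.55760527e-01,
        -3.79343707e-01],
       [ 0.00000000e+00,  0.00000000e+00,  0.00000000e+00,
         1.00000000e+00]])}
```

View pics/scene0.png

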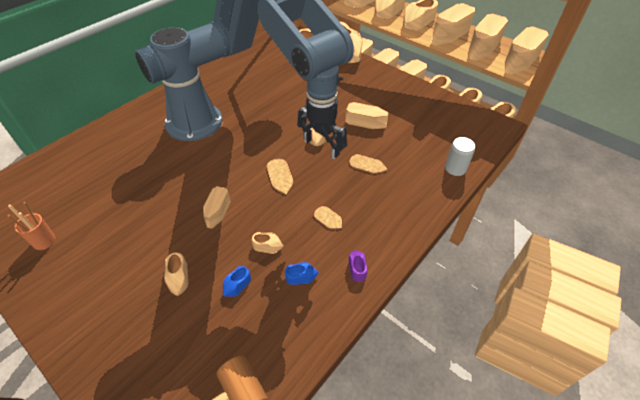

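View pics/side0.png

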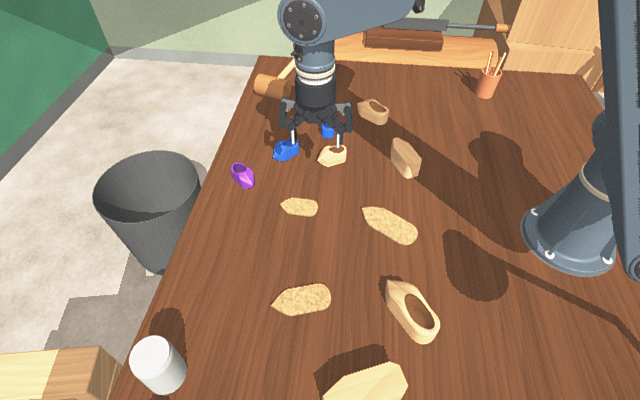

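View pics/wrist0.png

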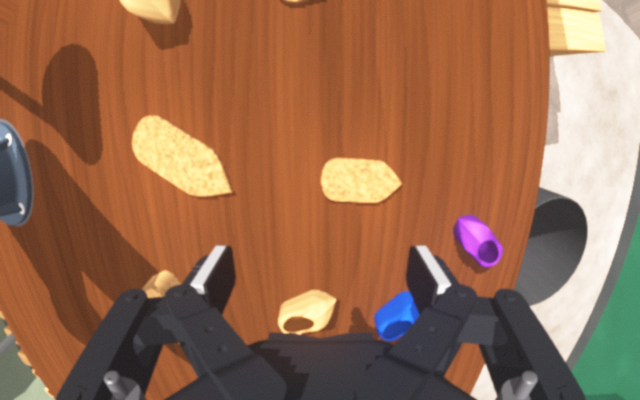

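```bash
cat > h.py <<'E'
from station import *
import cv2,numpy as np
from scipy.spatial.transform import Rotation as R
def ray(m,px,fish):
    px=np.atleast_2d(px).astype(float)
    a=(px[:,0]-m['cx'])/m['fx']; b=(px[:,1]-m['cy'])/m['fy']
    if fish:
        th=np.hypot(a,b)+1e-12; s=np.sin(th)/th
        d=np.c_[a*s,-b*s,-np.cos(th)]
    else: d=np.c_[a,-b,-np.ones(len(a))]
    T=m['camera_from_world']; Rm=T[:3,:3]
    d=d@Rm; d/=np.linalg.norm(d,axis=1)[:,None]
    return -Rm.T@T[:3,3], d
def onplane(m,px,fish,z):
    C,d=ray(m,px,fish)
    return (C+d*((z-C[2])/d[:,2])[:,None])
def tri(r1,r2):
    (C1,d1),(C2,d2)=r1,r2; d1=d1[0];d2=d2[0]
    A=np.c_[d1,-d2]; s=np.linalg.lstsq(A,C2-C1,rcond=None)[0]
    p,q=C1+s[0]*d1,C2+s[1]*d2
    return (p+q)/2,np.linalg.norm(p-q)
def proj(m,P,fish):
    T=m['camera_from_world']; P=np.atleast_2d(P)@T[:3,:3].T+T[:3,3]
    x,y,z=P[:,0],-P[:,1],-P[:,2]
    if fish:
        r=np.hypot(x,y); th=np.arctan2(r,z); k=th/np.maximum(r,1e-9); 
        return np.c_[m['cx']+m['fx']*x*k,m['cy']+m['fy']*y*k]
    return np.c_[m['cx']+m['fx']*x/z,m['cy']+m['fy']*y/z]
def shot(n,f):
    m=camera_model(n); im=snapshot(n); np.savez(f"pics/{f}.npz",im=im,**m)
    b=cv2.cvtColor(im,cv2.COLOR_RGB2BGR); cv2.imwrite(f"pics/{f}.png",b); return m,b
def load(f):
    z=np.load(f"pics/{f}.npz"); m={k:z[k] for k in z.files if k!='im'}
    return m,cv2.cvtColor(z['im'],cv2.COLOR_RGB2BGR)
E
python3 - <<'E'
from h import *
s=sense();print(R.from_quat(s['tool_rot']).as_matrix().round(3))
for n in ["scene","side","wrist"]:
    m=camera_model(n);b=cv2.imread(f"pics/{n}0.png"); hsv=cv2.cvtColor(b,cv2.COLOR_BGR2HSV)
    np.savez(f"pics/{n}0.npz",im=cv2.cvtColor(b,cv2.COLOR_BGR2RGB),**m)
    if n=="scene":
        for p in [(280,176),(368,164),(328,217),(216,207),(262,241),(172,285),(366,116),(316,138),(140,230),(300,215)]: print(p,hsv[p[1],p[0]])
    if n=="wrist":
        for p in [(185,160),(360,180),(310,310),(300,220)]: print(p,hsv[p[1],p[0]])
m1,_=load("scene0");m2,_=load("side0")
for nm,a,b,z in [("Lrest",(280,176),(390,225),.008),("Mrest",(368,164),(302,299),.008),("Srest",(328,217),(299,207),.008),
 ("Lclog",(316,138),(412,312),.03),("Mclog",(176,272),(373,111),.026),("Sclog",(266,242),(332,155),.023),("blM",(216,207),(406,157),.026),("blL",(366,116),(366,383),.03)]:
    print(nm,onplane(m1,a,0,z)[0].round(3),onplane(m2,b,0,z)[0].round(3))
b=cv2.imread("pics/scene0.png")[100:320,130:430]; cv2.imwrite("pics/c1.png",cv2.resize(b,None,fx=2.6,fy=2.6,interpolation=2))
E
```

```text
[[ 0.    -0.002  1.   ]
 [-1.     0.     0.   ]
 [-0.    -1.    -0.002]]
(280, 176) [ 20 115 251]
(368, 164) [ 18 121 247]
(328, 217) [ 18 123 246]
(216, 207) [ 16 124 206]
(262, 241) [ 13 158 153]
(172, 285) [ 17 120 231]
(366, 116) [ 15 125 175]
(316, 138) [ 20 109 249]
(140, 230) [ 12 158 139]
(300, 215) [ 12 157 143]
(185, 160) [ 26  87 255]
(360, 180) [ 23 108 254]
(310, 310) [ 28  58 255]
(300, 220) [ 11 172 179]
Lrest [0.444 0.004 0.008] [0.435 0.014 0.008]
Mrest [0.631 0.236 0.008] [0.626 0.238 0.008]
Srest [ 0.672 -0.023  0.008] [ 0.671 -0.019  0.008]
Lclog [0.429 0.202 0.03 ] [0.395 0.253 0.03 ]
Mclog [ 0.491 -0.439  0.026] [ 0.489 -0.438  0.026]
Sclog [ 0.603 -0.214  0.023] [ 0.603 -0.213  0.023]
blM [ 0.4   -0.225  0.026] [ 0.389 -0.226  0.026]
blL [0.49  0.413 0.03 ] [0.484 0.4   0.03 ]
```

View pics/c1.png

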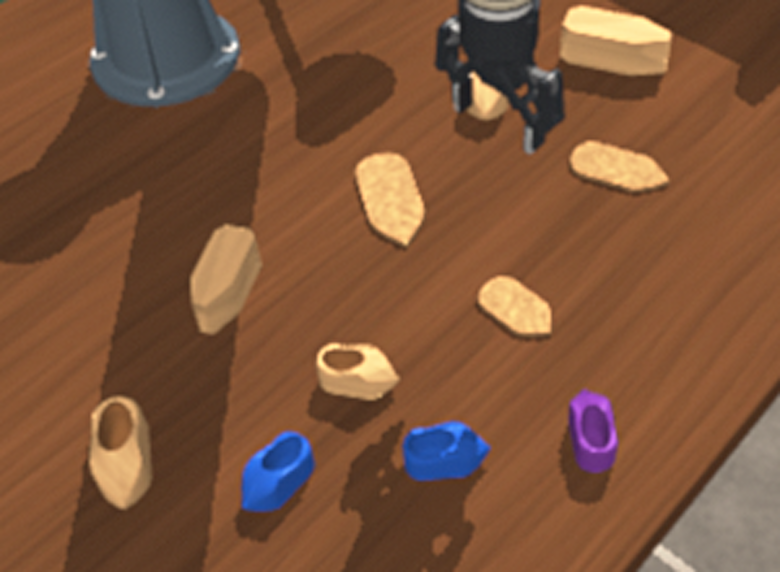

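Candidates by description: the finished clogs (opening) are small at scene (266,242), middle at (176,272), and large at (316,138), which is partly hidden here and clear in side at (412,312). The look-alikes to leave alone are the blanks at (216,207) and (366,116), the blue clogs at (236,281) and (301,273), and the purple one at (358,266). The crop confirms the openings on the small and middle clogs, and the side view shows the large clog's opening.

Next I'll move the wrist camera over the work.

>>> {"api": "play_rows", "payload": {
  "deltas": [
    [0.05,-0.01,-0.01,0,0,0],
    [0.1,-0.02,-0.02,0,0,0],
    [0.15,-0.03,-0.03,0,0,0],
    [0.2,-0.04,-0.04,0,0,0],
    [0.25,-0.045,-0.045,0,0,0],
    [0.3,-0.045,-0.045,0,0,0],
    [0.3,-0.045,-0.045,0,0,0],
    [0.3,-0.045,-0.045,0,0,0],
    [0.3,-0.045,-0.045,0,0,0]
  ]
}}

```text
t: 1.05
tcp_pos: [0.5796, -0.2986, 0.2503]
tool_rot: [-0.5, 0.501, -0.499, 0.5]
force: [-0.1, 0.4, -0.4]
finger_gap: 0.999
```

Run:
```python
from h import *
s=sense();print(s['t'],s['tcp_pos'])
shot("wrist","w1"); shot("scene","s1")
```

```text
1.05 [ 0.57957762 -0.29855736  0.25031245]
```

View pics/w1.png

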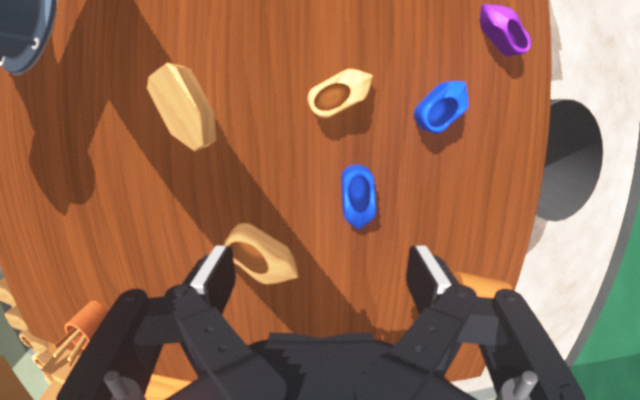

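View pics/s1.png

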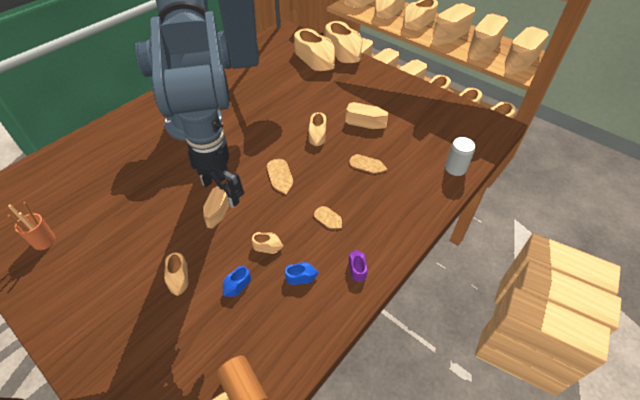

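```bash
cat >> h.py <<'E'
def mask(b,smax=140,vmin=110,hlo=12,hhi=35,roi=None):
    h=cv2.cvtColor(cv2.GaussianBlur(b,(3,3),0),cv2.COLOR_BGR2HSV).astype(int)
    k=((h[...,1]<smax)&(h[...,2]>vmin)&(h[...,0]>=hlo)&(h[...,0]<=hhi)).astype(np.uint8)*255
    if roi:
        r=np.zeros_like(k);x0,y0,x1,y1=roi;r[y0:y1,x0:x1]=255;k&=r
    return k
def blob(b,roi,**kw):
    cs,_=cv2.findContours(mask(b,roi=roi,**kw),cv2.RETR_EXTERNAL,cv2.CHAIN_APPROX_NONE)
    return max(cs,key=cv2.contourArea)[:,0,:]
def axis(P):
    """P: Nx2 metric outline -> centre, angle heel->toe, length, width (bounding rectangle, toe = narrower end)"""
    (c,wh,a)=cv2.minAreaRect(P.astype(np.float32)); L,W=max(wh),min(wh)
    th=np.deg2rad(a)+(0 if wh[0]>=wh[1] else np.pi/2)
    u=np.array([np.cos(th),np.sin(th)]);n=np.array([-u[1],u[0]]);c=np.array(c)
    H=cv2.convexHull(((P-c)*1e4).astype(np.float32))[:,0]/1e4
    mm=cv2.moments((H*1e4).astype(np.float32)); g=np.array([mm['m10'],mm['m01']])/mm['m00']/1e4
    if g@u>0: u=-u   # area centroid lies on the heel side
    # refined axis : second moments of hull
    cov=np.array([[mm['mu20'],mm['mu11']],[mm['mu11'],mm['mu02']]])/mm['m00']
    w,v=np.linalg.eigh(cov); e=v[:,1]; e*=np.sign(e@u)
    n=np.array([-e[1],e[0]]); s=(P)@e; t=P@n
    c2=e*(s.max()+s.min())/2+n*(t.max()+t.min())/2
    return c,np.arctan2(u[1],u[0]),(L,W),c2,np.arctan2(e[1],e[0]),(np.ptp(s),np.ptp(t))
def draw(b,c,roi,f,s=5):
    x0,y0,x1,y1=roi; o=cv2.resize(b[y0:y1,x0:x1],None,fx=s,fy=s,interpolation=2)
    cv2.polylines(o,[((c-[x0,y0]+.5)*s).astype(int)],True,(0,255,0),1); cv2.imwrite(f"pics/{f}.png",o)
E
python3 - <<'E'
from h import *
np.set_printoptions(precision=4,suppress=True)
def rep(f,roi,z,out,fish=1,**kw):
    m,b=load(f); c=blob(b,roi,**kw); draw(b,c,roi,out)
    r=axis(onplane(m,c,fish,z)[:,:2]); print(out,r[0],round(r[1],3),np.round(r[2],4),'|',r[3],round(r[4],3),np.round(r[5],4))
rep("w1",(290,50,390,135),.025,"k_S")
rep("w1",(215,210,310,295),.026,"k_M")
rep("wrist0",(120,100,245,210),.008,"k_Lr")
rep("wrist0",(310,140,415,215),.008,"k_Sr")
E
cd pics; python3 -c "
import cv2,numpy as np
o=np.zeros((600,800,3),np.uint8)
for i,n in enumerate(['k_S','k_M','k_Lr','k_Sr']):
    im=cv2.imread(n+'.png'); s=min(400/im.shape[1],300/im.shape[0]); im=cv2.resize(im,None,fx=s,fy=s); y,x=(i//2)*300,(i%2)*400; o[y:y+im.shape[0],x:x+im.shape[1]]=im[:300,:400]
cv2.imwrite('k1.png',o)"
```

```text
k_S [ 0.6041 -0.209 ] 0.488 [0.0871 0.044 ] | [ 0.6041 -0.2091] 0.497 [0.0872 0.0441]
k_M [ 0.4937 -0.4398] -0.726 [0.1148 0.0744] | [ 0.4934 -0.4405] -0.681 [0.1149 0.0748]
k_Lr [0.4425 0.0099] -0.567 [0.1568 0.07  ] | [0.4425 0.0099] -0.565 [0.1568 0.07  ]
k_Sr [ 0.6738 -0.0194] -0.059 [0.0988 0.0539] | [ 0.6738 -0.0194] -0.059 [0.0988 0.0539]
```

View pics/k1.png

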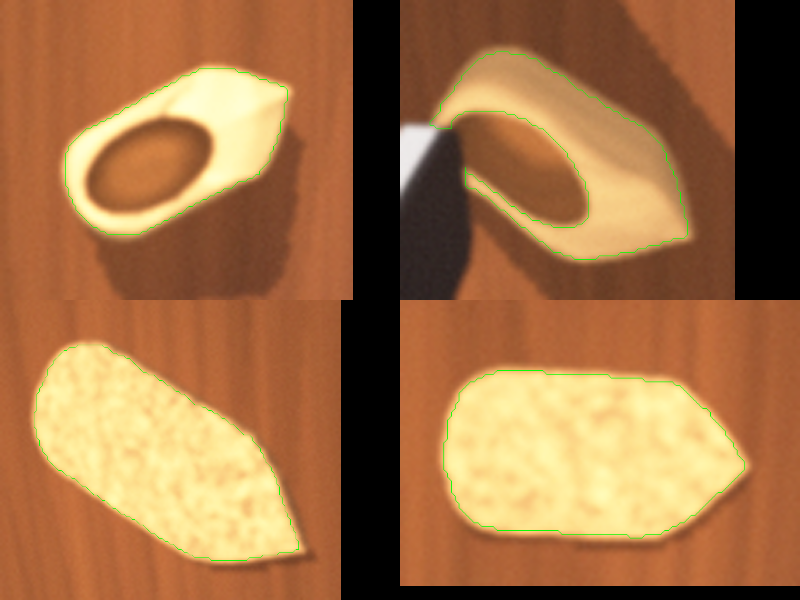

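>>> {"api": "play_rows", "payload": {
  "deltas": [
    [-0.007,0.05,0.012,0,0,0],
    [-0.014,0.09,0.024,0,0,0],
    [-0.014,0.1,0.024,0,0,0],
    [-0.014,0.1,0.024,0,0,0]
  ],
  "gripper": 0.06
}}

```text
t: 1.55
tcp_pos: [0.6029, -0.2837, 0.1492]
tool_rot: [-0.501, 0.501, -0.498, 0.5]
force: [0.1, 0.5, -1.0]
finger_gap: 0.703
```

Run:
```python
from h import *
s=sense();print(s['t'],s['tcp_pos'],s['finger_gap'])
m,b=shot("wrist","w2"); roi=(230,20,430,170)
print(proj(m,[.604,-.209,.025],1))
c=blob(b,roi); draw(b,c,roi,"k2",4)
```

```text
1.55 [ 0.60291203 -0.28369953  0.14915136] 0.7025592869646016
[[322.71138718 102.72931409]]
```

View pics/k2.png

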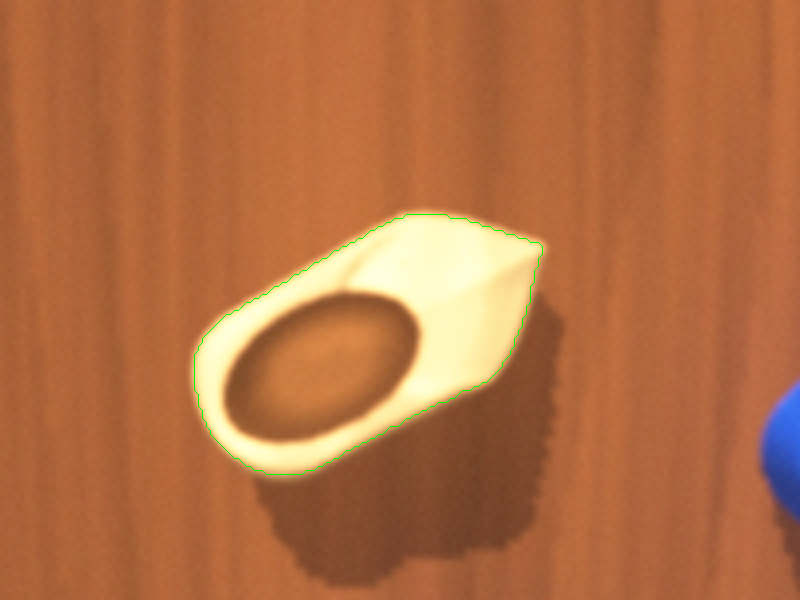

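```bash
cat >> h.py <<'E'
def fitsides(P,L,lo,hi,it=6):
    """outline fit: axis from the two flat sides, s range lo..hi about the middle; returns middle from heel, from tip, angle, width"""
    r=axis(P); c=r[3].copy(); th=r[4]
    for _ in range(it):
        e=np.array([np.cos(th),np.sin(th)]);n=np.array([-e[1],e[0]])
        s=(P-c)@e;t=(P-c)@n; k=(s>lo)&(s<hi)
        A=np.polyfit(s[k&(t>0)],t[k&(t>0)],1);B=np.polyfit(s[k&(t<0)],t[k&(t<0)],1)
        dth=np.arctan((A[0]+B[0])/2); c=c+n*(A[1]+B[1])/2; th+=dth
        c=c+e*((s.min()+s.max())/2)
    return dict(mid=c,ang=th,width=A[1]-B[1],len=np.ptp(s),split=A[0]-B[0],heelmid=c+e*(s.min()+L/2),tipmid=c+e*(s.max()-L/2),tip=c+e*s.max())
E
python3 - <<'E'
from h import *
np.set_printoptions(precision=4,suppress=True)
m,b=load("w2"); roi=(230,20,430,170); c=blob(b,roi)
for z in (.02,.03,.037): print(z,fitsides(onplane(m,c,1,z)[:,:2],.09,-.02,.014))
m,b=load("w1"); c=blob(b,(290,50,390,135)); print(fitsides(onplane(m,c,1,.03)[:,:2],.09,-.02,.014))
for f,L,roi,lo,hi in [("wrist0",.162,(120,100,245,210),-.04,.03),("wrist0",.102,(310,140,415,215),-.025,.018)]:
    m,b=load(f);c=blob(b,roi);print(fitsides(onplane(m,c,1,.008)[:,:2],L,lo,hi))
# toe tip triangulation: w2 tip, scene tip, side tip
ims=[]
for f,(x,y) in [("scene0",(266,242)),("side0",(332,155))]:
    b=load(f)[1][y-30:y+30,x-40:x+40]; ims.append(cv2.resize(b,None,fx=10,fy=5*2,interpolation=2)[:, :])
cv2.imwrite("pics/k3.png",cv2.resize(np.hstack(ims),(800,300)))
E
```

```text
0.02 {'mid': array([ 0.6041, -0.2095]), 'ang': np.float64(0.5103842875341824), 'width': np.float64(0.04347524837087072), 'len': np.float64(0.09103228767965751), 'split': np.float64(0.05312394612343248), 'heelmid': array([ 0.6036, -0.2097]), 'tipmid': array([ 0.6045, -0.2092]), 'tip': array([ 0.6438, -0.1872])}
0.03 {'mid': array([ 0.604 , -0.2094]), 'ang': np.float64(0.5093334542811986), 'width': np.float64(0.04200214649726164), 'len': np.float64(0.08795814582864461), 'split': np.float64(0.04868370185430026), 'heelmid': array([ 0.6049, -0.2089]), 'tipmid': array([ 0.6031, -0.2099]), 'tip': array([ 0.6424, -0.188 ])}
0.037 {'mid': array([ 0.604 , -0.2094]), 'ang': np.float64(0.5093334542811996), 'width': np.float64(0.04097508646881016), 'len': np.float64(0.08580734394609801), 'split': np.float64(0.04868370185429998), 'heelmid': array([ 0.6058, -0.2084]), 'tipmid': array([ 0.6022, -0.2104]), 'tip': array([ 0.6415, -0.1885])}
{'mid': array([ 0.6038, -0.2093]), 'ang': np.float64(0.5133377783341055), 'width': np.float64(0.0418640979676036), 'len': np.float64(0.08611280836340054), 'split': np.float64(0.03993690748385342), 'heelmid': array([ 0.6055, -0.2084]), 'tipmid': array([ 0.6021, -0.2103]), 'tip': array([ 0.6413, -0.1882])}
{'mid': array([0.4425, 0.0099]), 'ang': np.float64(-0.5666696247274882), 'width': np.float64(0.06807405396845331), 'len': np.float64(0.1568233787931961), 'split': np.float64(0.006994558158767941), 'heelmid': array([0.4447, 0.0085]), 'tipmid': array([0.4403, 0.0113]), 'tip': array([ 0.5086, -0.0322])}
{'mid': array([ 0.6738, -0.0195]), 'ang': np.float64(-0.06506549614054699), 'width': np.float64(0.05244812415609003), 'len': np.float64(0.09881346703958), 'split': np.float64(-0.006684896923418416), 'heelmid': array([ 0.6753, -0.0196]), 'tipmid': array([ 0.6722, -0.0194]), 'tip': array([ 0.7231, -0.0227])}
```

View pics/k3.png

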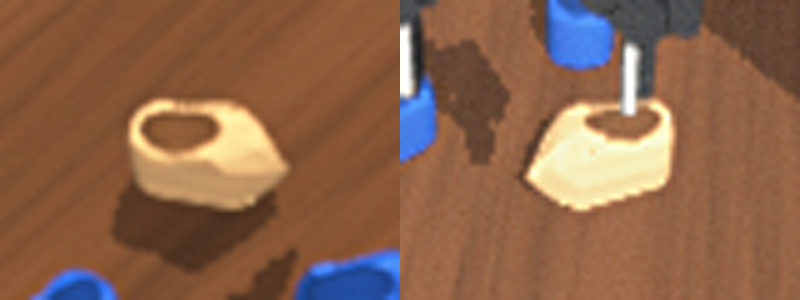

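Run:
```python
from h import *
np.set_printoptions(precision=4,suppress=True)
ms,bs=load("scene0");md,bd=load("side0");mw,bw=load("w2");m0,b0=load("wrist0")
a,b,c=ray(ms,(283.6,245.6),0),ray(md,(317,160.6),0),ray(mw,(366.2,81.2),1)
print("clog toe",tri(a,b),tri(a,c),tri(b,c))
# rest tips and heels, by contour extremes along the measured axis, in three views
for nm,mid,ang,rs,rd,rw in [("L",(.4425,.0099),-.567,(260,150,300,200),(355,200,425,250),(120,100,245,210)),("S",(.6738,-.0195),-.065,(308,200,348,235),(275,190,325,222),(310,140,415,215)),
   ("M",(.629,.237),None,(340,148,394,180),(265,278,338,322),None)]:
    T={}
    for k,(m,bb,roi,f) in dict(scene=(ms,bs,rs,0),side=(md,bd,rd,0),wrist=(m0,b0,rw,1)).items():
        if roi is None: continue
        q=blob(bb,roi); P=onplane(m,q,f,.008)[:,:2]
        r=axis(P); print(nm,k,r[0],round(r[1],3),np.round(r[2],4))
        e=np.array([np.cos(r[4]),np.sin(r[4])]); s=P@e
        T[k]=ray(m,q[s>s.max()-.0012].mean(0),f)
    ks=list(T)
    for i in range(len(ks)):
        for j in range(i): print("  tip",ks[i],ks[j],*tri(T[ks[i]],T[ks[j]]))
```

```text
clog toe (array([ 0.6452, -0.1889,  0.0183]), np.float64(0.0023036016740256306)) (array([ 0.6454, -0.1875,  0.0161]), np.float64(0.0005121684685158645)) (array([ 0.6444, -0.1875,  0.0204]), np.float64(0.0009781997924347347))
L scene [0.4439 0.0048] -0.572 [0.164  0.0723]
L side [0.4427 0.0125] -0.431 [0.1715 0.097 ]
L wrist [0.4425 0.0099] -0.567 [0.1568 0.07  ]
  tip side scene [ 0.5124 -0.0405  0.0082] 0.0009013821348790362
  tip wrist scene [ 0.5052 -0.0351 -0.0014] 0.0009458242362425348
  tip wrist side [ 0.513  -0.0278  0.0231] 0.0008258753863173473
S scene [ 0.6742 -0.0257] -0.064 [0.1012 0.059 ]
S side [ 0.6753 -0.0216] -0.104 [0.1084 0.0679]
S wrist [ 0.6738 -0.0194] -0.059 [0.0988 0.0539]
  tip side scene [ 0.7274 -0.0178 -0.0058] 0.018369660059509723
  tip wrist scene [ 0.7231 -0.0252  0.0025] 0.0024928245333421762
  tip wrist side [ 0.7382 -0.0349 -0.0343] 0.007964042779369141
M scene [0.6301 0.2348] 0.328 [0.1292 0.0703]
M side [0.628  0.2367] 0.404 [0.1373 0.0854]
  tip side scene [0.692  0.2562 0.0041] 0.002901748377990504
```

>>> {"api": "play_rows", "payload": {
  "deltas": [
    [-0.045,0,0.017,0,0,0],
    [-0.09,0,0.034,0,0,0],
    [-0.135,0,0.052,0,0,0],
    [-0.175,0,0.066,0,0,0],
    [-0.188,0,0.071,0,0,0],
    [-0.188,0,0.071,0,0,0],
    [-0.188,0,0.071,0,0,0]
  ]
}}

```text
t: 2.3
tcp_pos: [0.6755, -0.0994, 0.1528]
tool_rot: [0.5, -0.499, 0.501, -0.5]
force: [-0.1, -0.5, 0.5]
finger_gap: 0.702
```

Run:
```python
from h import *
s=sense();print(s['t'],s['tcp_pos'])
m,b=shot("wrist","w3");
```

```text
2.3 [ 0.67547569 -0.09938516  0.1527985 ]
```

>>> {"api": "play_rows", "payload": {
  "deltas": [
    [-0.006,0,-0.046,0,0,0],
    [-0.012,0,-0.092,0,0,0],
    [-0.018,-0.01,-0.138,0,0,0],
    [-0.024,-0.02,-0.184,0,0,0],
    [-0.03,-0.03,-0.22,0,0,0],
    [-0.03,-0.03,-0.23,0,0,0],
    [-0.03,-0.03,-0.23,0,0,0],
    [-0.03,-0.03,-0.23,0,0,0]
  ]
}}

```text
t: 3.15
tcp_pos: [0.4467, -0.0697, 0.1815]
tool_rot: [0.499, -0.499, 0.502, -0.5]
force: [0.0, -0.4, 0.6]
finger_gap: 0.705
```

Run:
```python
from h import *
s=sense();print(s['t'],s['tcp_pos'])
m,b=shot("wrist","w4"); 
cv2.imwrite("pics/k4.png",cv2.resize(np.hstack([load("w3")[1],b]),(800,250)))
```

```text
3.15 [ 0.44667208 -0.06969845  0.18147582]
```

View pics/k4.png

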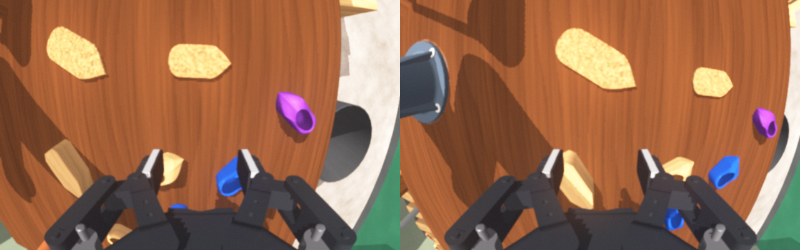

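```bash
python3 - <<'E'
from h import *
np.set_printoptions(precision=4,suppress=True)
print(sense()['qd'])
def pf(t,d): print(t,{k:(v.round(4) if hasattr(v,'round') else v) for k,v in d.items()})
rows={}
for f,nm,ctr,L,lo,hi in [("w3","S",(.674,-.02),.102,-.025,.018),("w4","S",(.674,-.02),.102,-.025,.018),("w3","L",(.443,.009),.162,-.04,.03),("w4","L",(.443,.009),.162,-.04,.03)]:
    m,b=load(f);p=proj(m,[*ctr,.008],1)[0]; h=int(L*300/(.3)*.75); roi=[int(max(0,p[0]-h)),int(max(0,p[1]-h)),int(p[0]+h),int(p[1]+h)]
    c=blob(b,roi); d=fitsides(onplane(m,c,1,.008)[:,:2],L,lo,hi); pf(f+nm,d)
    draw(b,c,roi,f"k5{f}{nm}",3)
    # tip & heel rays
    P=onplane(m,c,1,.008)[:,:2]; e=np.array([np.cos(d['ang']),np.sin(d['ang'])]); s=P@e
    rows[f+nm]=[ray(m,c[s>s.max()-.0015].mean(0),1),ray(m,c[s<s.min()+.0015].mean(0),1)]
for n in "SL":
    for k in (0,1): print(n,"tip heel".split()[k],*tri(rows["w3"+n][k],rows["w4"+n][k]))
E
cp pics/k5w4L.png pics/k5.png
```

```text
[ 0.0117  0.0113 -0.0042  0.      0.0033 -0.0002]
w3S {'mid': array([ 0.6737, -0.0202]), 'ang': np.float64(-0.0463), 'width': np.float64(0.0523), 'len': np.float64(0.099), 'split': np.float64(-0.0038), 'heelmid': array([ 0.6752, -0.0203]), 'tipmid': array([ 0.6722, -0.0201]), 'tip': array([ 0.7231, -0.0225])}
w4S {'mid': array([ 0.672 , -0.0198]), 'ang': np.float64(-0.0437), 'width': np.float64(0.0524), 'len': np.float64(0.0989), 'split': np.float64(-0.0025), 'heelmid': array([ 0.6736, -0.0199]), 'tipmid': array([ 0.6704, -0.0198]), 'tip': array([ 0.7214, -0.022 ])}
w3L {'mid': array([0.4428, 0.0092]), 'ang': np.float64(-0.5696), 'width': np.float64(0.0678), 'len': np.float64(0.1579), 'split': np.float64(0.0101), 'heelmid': array([0.4446, 0.0081]), 'tipmid': array([0.4411, 0.0103]), 'tip': array([ 0.5093, -0.0334])}
w4L {'mid': array([0.4414, 0.0095]), 'ang': np.float64(-0.568), 'width': np.float64(0.068), 'len': np.float64(0.1583), 'split': np.float64(0.0084), 'heelmid': array([0.443 , 0.0085]), 'tipmid': array([0.4398, 0.0105]), 'tip': array([ 0.5081, -0.0331])}
S tip [ 0.7231 -0.0229  0.0052] 2.2750534656492216e-05
S heel [ 0.6247 -0.0173  0.0054] 0.0020218784658879553
L tip [ 0.508  -0.0331  0.006 ] 5.747682807399003e-05
L heel [0.3744 0.0509 0.0058] 0.00012453733880640863
```

View pics/k5.png

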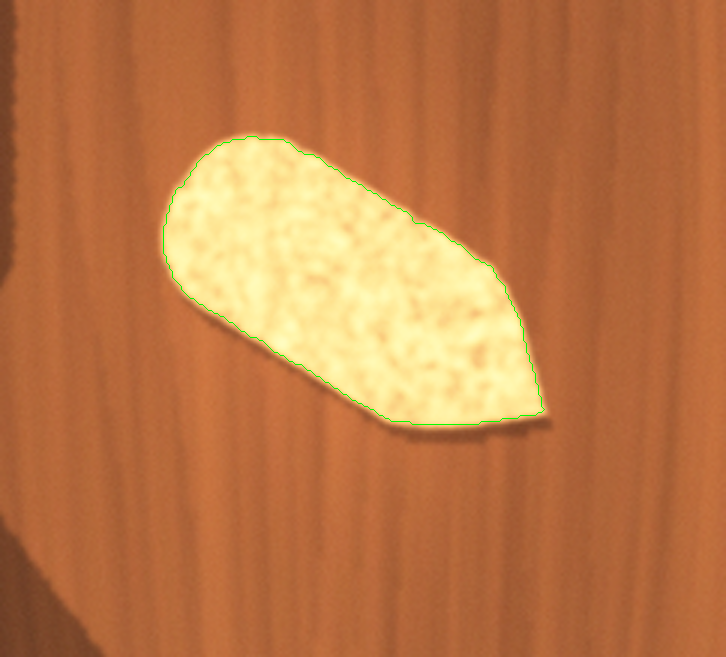

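Rest heights triangulate to about 5–6 mm, against 8 mm in the text, and the outlines come out within 2% of the stated sizes. Next is the small clog: the mid point is (0.604, -0.209) with heading 0.51.

>>> {"api": "play_rows", "payload": {
  "deltas": [
    [0.018,0,0.02,0,0.12,0],
    [0.036,0,0.04,0,0.25,0],
    [0.054,0,0.06,0,0.38,0],
    [0.072,0.01,0.08,0,0.51,0],
    [0.09,0.02,0.1,0,0.64,0],
    [0.108,0.03,0.12,0,0.77,0],
    [0.126,0.04,0.14,0,0.9,0],
    [0.14,0.05,0.157,0,1.02,0],
    [0.14,0.06,0.157,0,1.06,0],
    [0.14,0.06,0.157,0,1.06,0],
    [0.14,0.06,0.157,0,1.06,0]
  ]
}}

```text
t: 4.3
tcp_pos: [0.6023, -0.208, 0.12]
tool_rot: [-0.179, 0.684, -0.684, 0.179]
force: [-0.3, 0.6, 0.6]
finger_gap: 0.701
```

```bash
cat >> h.py <<'E'
def to(x,y,z,psi):
    """tool-axis delta from the present measured pose to TCP x,y,z, pointing down with jaw axis (tool z) at world angle psi"""
    s=sense(); R0=R.from_quat(s['tool_rot']); 
    tz=np.array([np.cos(psi),np.sin(psi),0]);ty=np.array([0,0,-1.]);tx=np.cross(ty,tz)
    R1=R.from_matrix(np.c_[tx,ty,tz]); d=R0.inv().apply(np.array([x,y,z])-s['tcp_pos'])
    return s['t'],d.round(4),(R0.inv()*R1).as_rotvec().round(4),s['tcp_pos'].round(4)
E
python3 - <<'E'
from h import *
print(to(.604,-.2094,.006,.51-np.pi/2),sense()['q'].round(2))
m,b=shot("wrist","w5"); shot("side","d5")
E
```

```text
(4.3, array([-0.0009,  0.114 ,  0.0022]), array([0.0012, 0.0018, 0.0007]), array([ 0.6023, -0.208 ,  0.12  ])) [-0.51  0.65  1.48  0.    1.02  0.55]
```

View pics/w5.png

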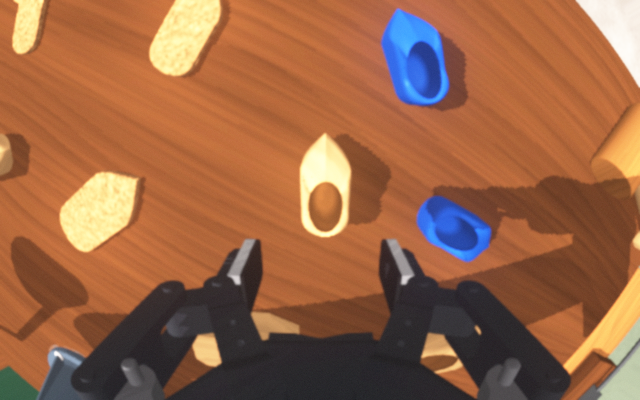

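View pics/d5.png

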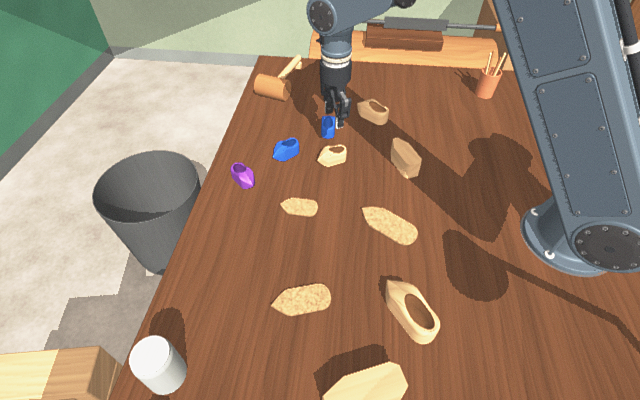

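>>> {"api": "play_rows", "payload": {
  "deltas": [
    [-0.001,0.03,0.002,0,0,0],
    [-0.001,0.065,0.002,0,0,0],
    [-0.001,0.09,0.002,0,0,0],
    [-0.001,0.105,0.002,0,0,0],
    [-0.001,0.114,0.002,0,0,0],
    [-0.001,0.114,0.002,0,0,0],
    [-0.001,0.114,0.002,0,0,0]
  ]
}}

```text
t: 5.1
tcp_pos: [0.6047, -0.2096, 0.0081]
tool_rot: [0.178, -0.684, 0.685, -0.179]
force: [-0.3, 0.2, 0.3]
finger_gap: 0.7
```

>>> {"api": "play_rows", "payload": {
  "deltas": [
    [0,0,0,0,0,0],
    [0,0,0,0,0,0],
    [0,0,0,0,0,0],
    [0,0,0,0,0,0],
    [0,0,0,0,0,0]
  ],
  "gripper": 0.03,
  "force": 40
}}

```text
t: 5.6
tcp_pos: [0.605, -0.2098, 0.0088]
tool_rot: [0.178, -0.683, 0.685, -0.179]
force: [-0.6, 0.9, 6.4]
finger_gap: 0.469
```

Run:
```python
from h import *
s=sense();print(s['t'],s['tcp_pos'],s['finger_gap'],s['finger_gap']*.0854,s['force'])
m,b=shot("wrist","w6")
```

```text
5.6 [ 0.60498932 -0.20983809  0.00881816] 0.4694218062095657 0.04008862225029691 [-0.60050487  0.85149432  6.39397032]
```

View pics/w6.png

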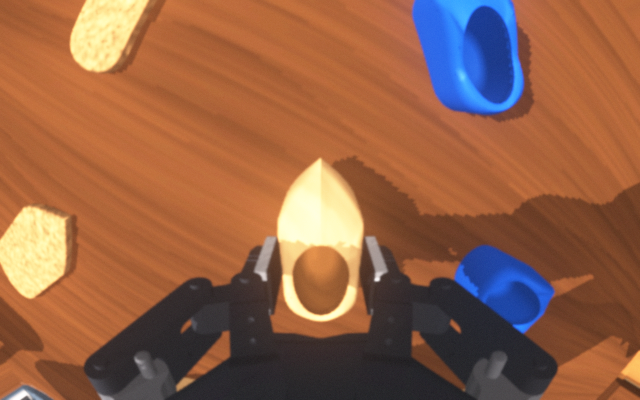

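>>> {"api": "play_rows", "payload": {
  "deltas": [
    [0,-0.01,0,0,0,0],
    [0,-0.03,0,0,0,0],
    [0,-0.06,0,0,0,0],
    [0,-0.08,0,0,0,0],
    [0,-0.08,0,0,0,0],
    [0,-0.08,0,0,0,0]
  ]
}}

```text
t: 6.25
tcp_pos: [0.6036, -0.2091, 0.0873]
tool_rot: [0.179, -0.684, 0.684, -0.179]
force: [-0.6, -0.2, -1.1]
finger_gap: 0.464
```

Run:
```python
from h import *
m,b=load("w6")
e=np.array([np.cos(.51),np.sin(.51)])
for px,z,o in [((320,158),.018,.045),((320.5,321),.035,-.045)]:
    P=onplane(m,px,1,z)[0]; print(P,(P[:2]-[.605,-.2098])@e-o)
print(to(.6745,-.0203,.09,-.047-np.pi/2),sense()['finger_gap'],sense()['force'])
```

```text
[ 0.6443702  -0.18629652  0.018     ] 0.0008339877021243947
[ 0.56447231 -0.23142666  0.035     ] -0.0009279631654355094
(6.25, array([-0.1541, -0.0027, -0.1301]), array([-2.000e-04,  5.578e-01, -2.000e-04]), array([ 0.6036, -0.2091,  0.0873])) 0.4643243962345928 [-0.56035947 -0.24398971 -1.07347409]
```

>>> {"api": "play_rows", "payload": {
  "deltas": [
    [-0.02,-0.003,-0.017,0,0.07,0],
    [-0.045,-0.003,-0.038,0,0.16,0],
    [-0.07,-0.003,-0.059,0,0.25,0],
    [-0.095,-0.003,-0.08,0,0.34,0],
    [-0.12,-0.003,-0.1,0,0.43,0],
    [-0.14,-0.003,-0.118,0,0.51,0],
    [-0.154,-0.003,-0.13,0,0.558,0],
    [-0.154,-0.003,-0.13,0,0.558,0],
    [-0.154,-0.003,-0.13,0,0.558,0],
    [-0.154,-0.003,-0.13,0,0.558,0]
  ]
}}

```text
t: 7.25
tcp_pos: [0.6737, -0.0215, 0.089]
tool_rot: [-0.016, -0.707, 0.707, 0.018]
force: [0.6, -0.5, -0.3]
finger_gap: 0.469
```

Run:
```python
from h import *
print(to(.6743,-.0203,.018,-.047-np.pi/2),sense()['finger_gap'],sense()['force'])
shot("wrist","w7")
```

```text
(7.25, array([-0.0007,  0.071 , -0.0013]), array([-0.0001, -0.0005,  0.0021]), array([ 0.6737, -0.0215,  0.089 ])) 0.46900695236654494 [ 0.61002999 -0.47294523 -0.29014619]
```

View pics/w7.png

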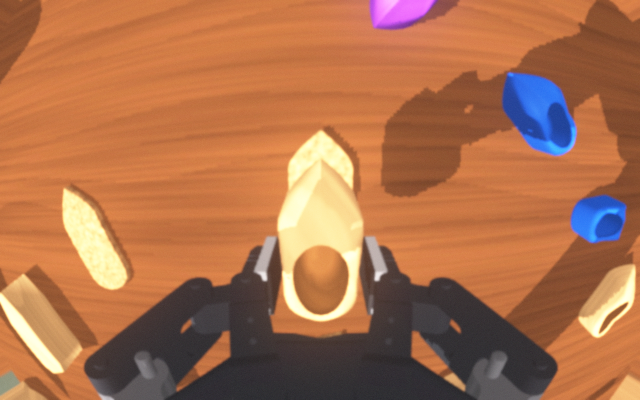

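>>> {"api": "play_rows", "payload": {
  "deltas": [
    [-0.001,0.03,-0.001,0,0,0],
    [-0.001,0.05,-0.001,0,0,0],
    [-0.001,0.06,-0.001,0,0,0],
    [-0.001,0.065,-0.001,0,0,0],
    [-0.001,0.068,-0.001,0,0,0],
    [-0.001,0.07,-0.001,0,0,0],
    [-0.001,0.07,-0.001,0,0,0],
    [-0.001,0.07,-0.001,0,0,0]
  ]
}}

```text
t: 8.1
tcp_pos: [0.6762, -0.0196, 0.0208]
tool_rot: [-0.017, -0.707, 0.707, 0.016]
force: [-0.3, 0.8, -0.4]
finger_gap: 0.465
```

Run:
```python
from h import *
print(to(.6743,-.0203,.018,-.047-np.pi/2),sense()['finger_gap'],sense()['force'])
m,b=shot("wrist","w8"); shot("side","d8")
draw(b,np.zeros((1,2)),(240,100,400,330),"k8",2.6)
```

```text
(8.1, array([0.0019, 0.0028, 0.0008]), array([-0.0002, -0.0001, -0.0013]), array([ 0.6762, -0.0196,  0.0208])) 0.464938262096665 [-0.267414    0.80625345 -0.41998322]
```

View pics/k8.png

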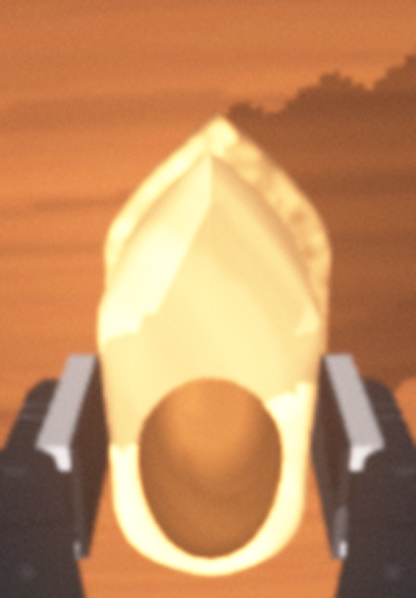

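Run:
```python
from h import *
m,b=load("w8")
a=onplane(m,(321.2,157.7),1,.0285)[0];t=onplane(m,(323.8,145),1,.008)[0]
print(a,t,t-a)
for _ in range(3): print(sense()['tcp_pos'],sense()['t'])
```

```text
[ 0.72132157 -0.02118497  0.0285    ] [ 0.7250133  -0.02292637  0.008     ] [ 0.00369173 -0.0017414  -0.0205    ]
[ 0.67605952 -0.01957611  0.02065709] 8.2
[ 0.67605952 -0.01957611  0.02065709] 8.2
[ 0.67605952 -0.01957611  0.02065709] 8.2
```

>>> {"api": "play_rows", "payload": {
  "deltas": [
    [0.001,0,0.0007,0,0,0],
    [0.002,0,0.0013,0,0,0],
    [0.002,0.001,0.0013,0,0,0],
    [0.002,0.002,0.0013,0,0,0],
    [0.002,0.003,0.0013,0,0,0],
    [0.002,0.0035,0.0013,0,0,0],
    [0.002,0.0035,0.0013,0,0,0],
    [0.002,0.0035,0.0013,0,0,0]
  ]
}}

```text
t: 9.0
tcp_pos: [0.6737, -0.0207, 0.0169]
tool_rot: [-0.017, -0.707, 0.707, 0.017]
force: [-1.1, -0.0, 3.7]
finger_gap: 0.472
```

Run:
```python
from h import *
print(to(.6743,-.0208,.018,-.047-np.pi/2),sense()['finger_gap'],sense()['force'])
m,b=shot("wrist","w9")
draw(b,np.zeros((1,2)),(240,100,400,330),"k9",2.6)
```

```text
(9.0, array([-0.0006, -0.0011,  0.    ]), array([-0.    , -0.0001, -0.0002]), array([ 0.6737, -0.0207,  0.0169])) 0.471700897424643 [-1.11109834 -0.02636623  3.70498959]
```

View pics/k9.png

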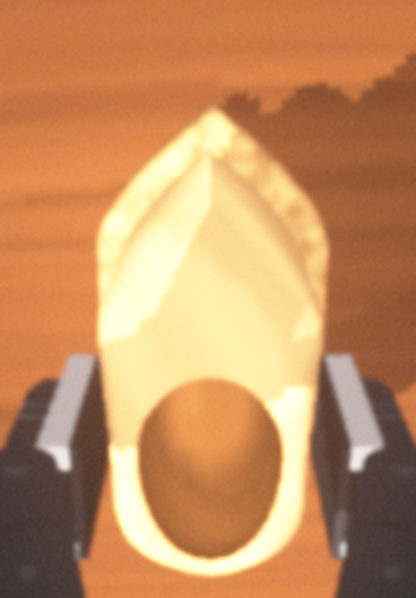

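>>> {"api": "play_rows", "payload": {
  "deltas": [
    [0,0,0,0,0,0],
    [0,0,0,0,0,0],
    [0,0,0,0,0,0],
    [0,0,0,0,0,0]
  ],
  "gripper": 0.06
}}

```text
t: 9.45
tcp_pos: [0.6736, -0.0208, 0.0162]
tool_rot: [0.017, 0.707, -0.707, -0.017]
force: [0.1, -0.0, 0.7]
finger_gap: 0.703
```

>>> {"api": "play_rows", "payload": {
  "deltas": [
    [0,-0.02,0,0,0,0],
    [0,-0.05,0,0,0,0],
    [0.03,-0.1,0,0,0,0],
    [0.07,-0.13,0,0,0,0],
    [0.075,-0.14,0,0,0,0],
    [0.075,-0.14,0,0,0,0],
    [0.075,-0.14,0,0,0,0]
  ]
}}

```text
t: 10.15
tcp_pos: [0.5994, -0.0174, 0.1567]
tool_rot: [-0.017, -0.707, 0.707, 0.016]
force: [-0.3, 0.3, -1.2]
finger_gap: 0.7
```

Run:
```python
from h import *
s=sense();print(s['t'],s['tcp_pos'],s['finger_gap'])
m,b=shot("wrist","w10")
draw(b,np.zeros((1,2)),(240,20,400,220),"k10",3)
```

```text
10.15 [ 0.59943222 -0.01741495  0.15666999] 0.7002997801161054
```

View pics/k10.png

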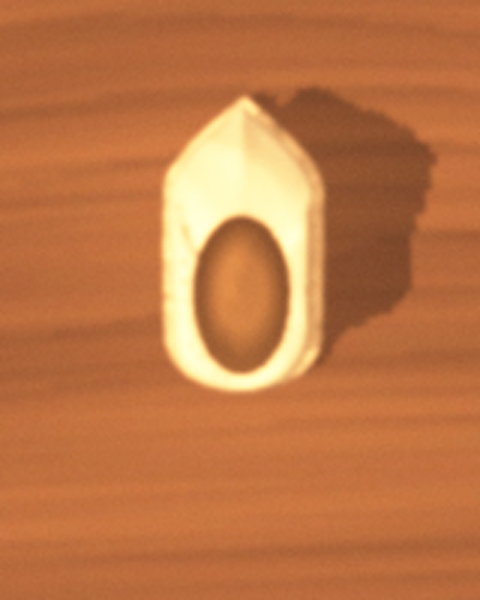

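View pics/w10.png

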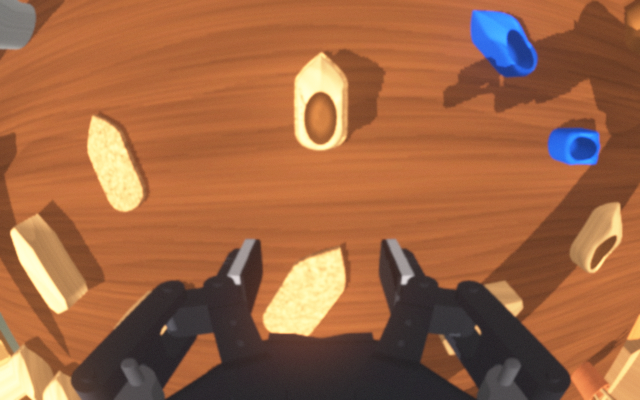

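Run:
```python
from h import *
print(to(.433,-.391,.17,-2.27))
```

```text
(10.2, array([ 0.1484, -0.0143,  0.3811]), array([ 1.000e-04,  6.519e-01, -1.000e-04]), array([ 0.5993, -0.0174,  0.1558]))
```

>>> {"api": "play_rows", "payload": {
  "deltas": [
    [0.017,-0.014,0.043,0,0.08,0],
    [0.034,-0.014,0.086,0,0.16,0],
    [0.05,-0.014,0.128,0,0.24,0],
    [0.066,-0.014,0.17,0,0.32,0],
    [0.082,-0.014,0.212,0,0.4,0],
    [0.099,-0.014,0.254,0,0.48,0],
    [0.115,-0.014,0.297,0,0.55,0],
    [0.132,-0.014,0.34,0,0.61,0],
    [0.148,-0.014,0.381,0,0.652,0],
    [0.148,-0.014,0.381,0,0.652,0],
    [0.148,-0.014,0.381,0,0.652,0],
    [0.148,-0.014,0.381,0,0.652,0]
  ],
  "gripper": 0.068
}}

```text
t: 11.4
tcp_pos: [0.433, -0.3897, 0.1691]
tool_rot: [0.241, 0.665, -0.664, -0.243]
force: [-0.4, 0.0, 1.0]
finger_gap: 0.796
```

Run:
```python
from h import *
s=sense();print(s['t'],s['tcp_pos'],s['finger_gap'],s['q'].round(2))
m,b=shot("wrist","w11")
```

```text
11.4 [ 0.43304506 -0.38969301  0.16914537] 0.7963439711202541 [-0.92  0.52  1.58  0.    1.05  1.34]
```

View pics/w11.png

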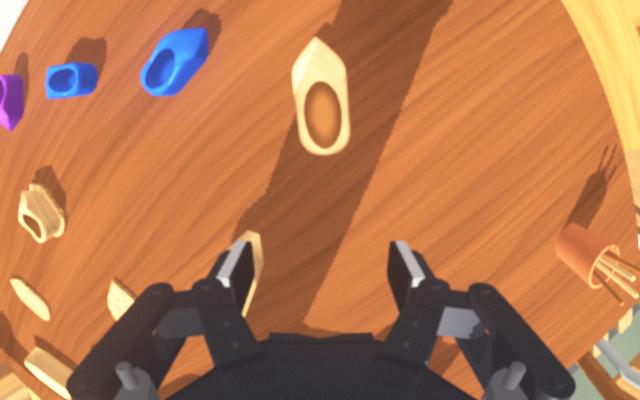

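Run:
```python
from h import *
np.set_printoptions(precision=4,suppress=True)
m,b=load("w11"); roi=(260,20,380,175); c=blob(b,roi,hlo=9,vmin=90,smax=145); draw(b,c,roi,"k11",4)
for z in (.02,.033): print(fitsides(onplane(m,c,1,z)[:,:2],.12,-.028,.018))
# toe height: this view vs the first scene view and w1 (toe at about (297,280))
P=onplane(m,c,1,.02); d=fitsides(P[:,:2],.12,-.028,.018); e=np.array([np.cos(d['ang']),np.sin(d['ang'])]); s=P[:,:2]@e
t=c[s>s.max()-.0015].mean(0); print(t)
m1,b1=load("w1"); c1=blob(b1,(215,210,310,295)); t1=c1[np.argmax(c1@np.array([.8,.6]))]; print(t1)
print(tri(ray(m,t,1),ray(m1,t1,1)))
```

```text
{'mid': array([ 0.494 , -0.4401]), 'ang': np.float64(-0.5949718382074722), 'width': np.float64(0.053610058617718614), 'len': np.float64(0.12351333553086039), 'split': np.float64(0.06916600877819504), 'heelmid': array([ 0.4925, -0.4391]), 'tipmid': array([ 0.4955, -0.441 ]), 'tip': array([ 0.5451, -0.4747])}
{'mid': array([ 0.4939, -0.44  ]), 'ang': np.float64(-0.5948468383702586), 'width': np.float64(0.0514110717288922), 'len': np.float64(0.11842969859830665), 'split': np.float64(0.06822980557071558), 'heelmid': array([ 0.4945, -0.4404]), 'tipmid': array([ 0.4932, -0.4395]), 'tip': array([ 0.5429, -0.4731])}
[315.   36.8]
[296 276]
(array([ 0.5432, -0.4744,  0.0207]), np.float64(0.0015314142652412496))
```

View pics/k11.png

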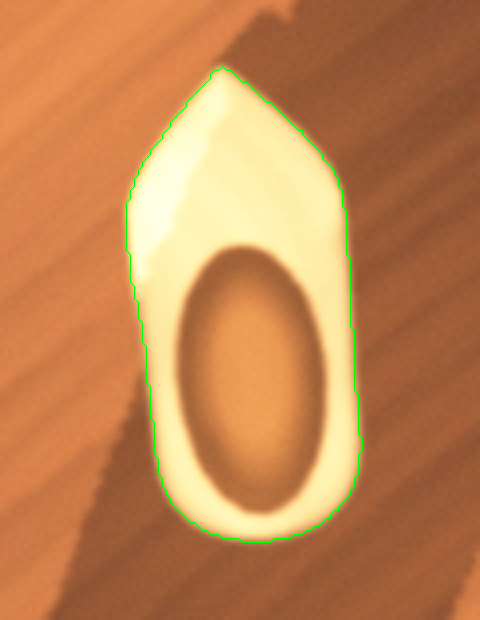

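Run:
```python
from h import *
print(to(.494,-.4402,.009,-2.181))
```

```text
(11.45, array([-7.960e-02,  1.603e-01,  1.000e-04]), array([ 0.0009, -0.0874,  0.0021]), array([ 0.4333, -0.3893,  0.1695]))
```

>>> {"api": "play_rows", "payload": {
  "deltas": [
    [-0.04,0.02,0,0,-0.04,0],
    [-0.075,0.05,0,0,-0.087,0],
    [-0.08,0.08,0,0,-0.087,0],
    [-0.08,0.11,0,0,-0.087,0],
    [-0.08,0.14,0,0,-0.087,0],
    [-0.08,0.155,0,0,-0.087,0],
    [-0.08,0.16,0,0,-0.087,0],
    [-0.08,0.16,0,0,-0.087,0]
  ]
}}

```text
t: 12.25
tcp_pos: [0.4946, -0.4416, 0.0104]
tool_rot: [0.213, 0.674, -0.674, -0.213]
force: [0.8, -0.4, -0.1]
finger_gap: 0.797
```

>>> {"api": "play_rows", "payload": {
  "deltas": [
    [0,0,0,0,0,0],
    [0,0,0,0,0,0],
    [0,0,0,0,0,0],
    [0,0,0,0,0,0],
    [0,0,0,0,0,0]
  ],
  "gripper": 0.035,
  "force": 40
}}

```text
t: 12.75
tcp_pos: [0.4952, -0.4434, 0.0127]
tool_rot: [-0.214, -0.674, 0.675, 0.212]
force: [0.4, 1.5, 6.5]
finger_gap: 0.556
```

Run:
```python
from h import *
s=sense();print(s['t'],s['tcp_pos'],s['finger_gap']*.0854,s['force'], to(.494,-.4402,.1,-2.181))
m,b=shot("wrist","w12")
draw(b,np.zeros((1,2)),(220,100,420,340),"k12",2.5)
```

```text
12.75 [ 0.4952475  -0.44338547  0.01273196] 0.047498594360589695 [0.42964958 1.51860734 6.52976106] (12.75, array([ 0.0025, -0.0873, -0.0018]), array([-0.0007, -0.0022, -0.0038]), array([ 0.4952, -0.4434,  0.0127]))
```

View pics/k12.png

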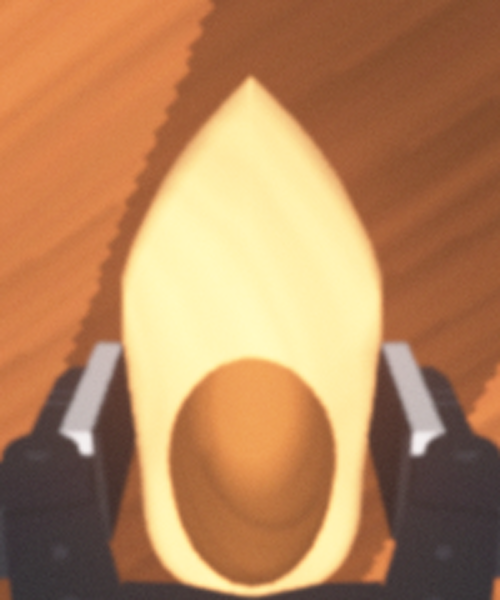

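>>> {"api": "play_rows", "payload": {
  "deltas": [
    [0,-0.01,0,0,0,0],
    [0,-0.03,0,0,0,0],
    [0,-0.07,0,0,0,0],
    [0,-0.11,0,0,0,0],
    [0,-0.14,0,0,0,0],
    [0,-0.14,0,0,0,0],
    [0,-0.14,0,0,0,0]
  ]
}}

```text
t: 13.5
tcp_pos: [0.4939, -0.4424, 0.1514]
tool_rot: [-0.213, -0.674, 0.675, 0.213]
force: [-0.0, 0.2, -1.4]
finger_gap: 0.556
```

Run:
```python
from h import *
m,b=load("w12")
e=np.array([np.cos(-.61),np.sin(-.61)])
for z in (.018,.021):
    P=onplane(m,(320.4,130.8),1,z)[0]; print(P,(P[:2]-[.4952,-.4434])@e-.06)
print(to(.52,.197,.16,.35-np.pi/2),sense()['finger_gap'],sense()['force'])
```

```text
[ 0.54347621 -0.47648592  0.018     ] -0.0014766493024870597
[ 0.54371023 -0.47664708  0.021     ] -0.0011925181339058205
(13.5, array([ 0.3462, -0.0093, -0.5382]), array([-1.000e-03, -9.624e-01, -8.000e-04]), array([ 0.4939, -0.4424,  0.1514])) 0.5563588681201846 [-0.03008565  0.15527885 -1.42671828]
```

>>> {"api": "play_rows", "payload": {
  "deltas": [
    [0.013,-0.005,-0.02,0,-0.04,0],
    [0.037,-0.01,-0.058,0,-0.12,0],
    [0.062,-0.01,-0.096,0,-0.21,0],
    [0.087,-0.01,-0.135,0,-0.3,0],
    [0.112,-0.01,-0.174,0,-0.39,0],
    [0.137,-0.01,-0.212,0,-0.48,0],
    [0.162,-0.01,-0.25,0,-0.57,0],
    [0.187,-0.01,-0.29,0,-0.66,0],
    [0.212,-0.01,-0.33,0,-0.75,0],
    [0.236,-0.01,-0.367,0,-0.84,0],
    [0.255,-0.01,-0.396,0,-0.92,0],
    [0.265,-0.01,-0.412,0,-0.962,0]
  ]
}}

```text
t: 14.7
tcp_pos: [0.5115, 0.0502, 0.1586]
tool_rot: [-0.127, 0.697, -0.695, 0.123]
force: [0.6, -0.8, -1.7]
finger_gap: 0.557
```

Run:
```python
from h import *
print(to(.52,.197,.16,.35-np.pi/2),sense()['finger_gap'],sense()['force'])
```

```text
(14.7, array([-0.059 , -0.0013, -0.1348]), array([0.0029, 0.0048, 0.0046]), array([0.5115, 0.0502, 0.1586])) 0.5572516125787084 [ 0.56767494 -0.8217966  -1.67714349]
```

>>> {"api": "play_rows", "payload": {
  "deltas": [
    [-0.015,0,-0.035,0,0,0],
    [-0.033,0,-0.075,0,0,0],
    [-0.05,0,-0.115,0,0,0],
    [-0.059,0,-0.135,0,0,0],
    [-0.059,0,-0.135,0,0,0],
    [-0.059,0,-0.135,0,0,0],
    [-0.059,0,-0.135,0,0,0]
  ]
}}

```text
t: 15.4
tcp_pos: [0.5223, 0.193, 0.1594]
tool_rot: [0.124, -0.696, 0.697, -0.122]
force: [0.1, 0.4, -1.0]
finger_gap: 0.555
```

Run:
```python
from h import *
s=sense();print(s['t'],s['tcp_pos'],s['finger_gap'])
m,b=shot("wrist","w13")
```

```text
15.4 [0.52225364 0.19298693 0.15944161] 0.5551734905733743
```

View pics/w13.png

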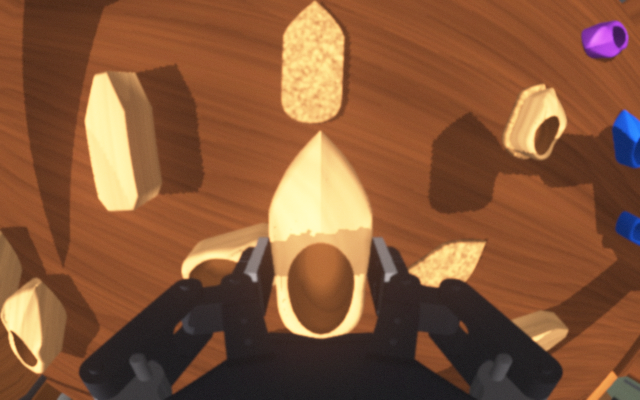

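Run:
```python
from h import *
np.set_printoptions(precision=4,suppress=True)
m,b=load("w13"); roi=(260,0,370,127); c=blob(b,roi); draw(b,c,roi,"k13",4)
d=fitsides(onplane(m,c,1,.008)[:,:2],.132,-.03,.02); print(d)
P=onplane(m,c,1,.008)[:,:2]; e=np.array([np.cos(d['ang']),np.sin(d['ang'])]); s=P@e
t=c[s>s.max()-.0015].mean(0)
for f,roi in [("scene0",(340,148,394,180)),("side0",(265,278,338,322))]:
    m2,b2=load(f); c2=blob(b2,roi); P=onplane(m2,c2,0,.008)[:,:2]; s=P@e; print(f,tri(ray(m,t,1),ray(m2,c2[s>s.max()-.0012].mean(0),0)))
```

```text
{'mid': array([0.6281, 0.2415]), 'ang': np.float64(0.3136390210620945), 'width': np.float64(0.057783160150558434), 'len': np.float64(0.12496498623389038), 'split': np.float64(0.004573767544044926), 'heelmid': array([0.6314, 0.2425]), 'tipmid': array([0.6247, 0.2404]), 'tip': array([0.6875, 0.2607])}
scene0 (array([ 0.6889,  0.2611, -0.0011]), np.float64(0.0022231338051514255))
side0 (array([0.6894, 0.2602, 0.0095]), np.float64(0.005501539564934716))
```

View pics/k13.png

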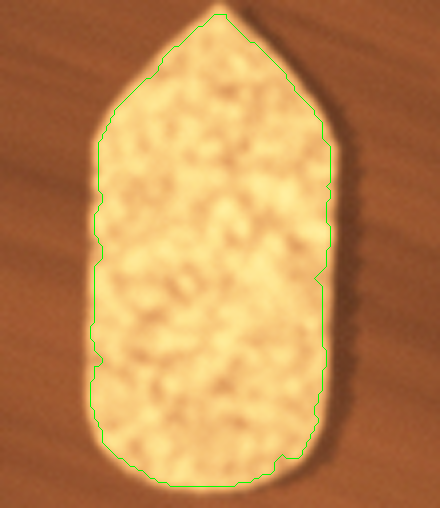

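Run:
```python
from h import *
np.set_printoptions(precision=4,suppress=True)
m,b=load("w13"); roi=(260,0,370,127)
for sm in (150,160,165):
    c=blob(b,roi,smax=sm,hlo=14); draw(b,c,roi,"k13b",4)
    print(sm,fitsides(onplane(m,c,1,.008)[:,:2],.132,-.03,.02))
s=sense(); print(s['tcp_pos'])
```

```text
150 {'mid': array([0.6287, 0.2416]), 'ang': np.float64(0.30729137154355446), 'width': np.float64(0.05983576322137797), 'len': np.float64(0.12818840252672145), 'split': np.float64(0.006740511354734781), 'heelmid': array([0.6305, 0.2421]), 'tipmid': array([0.6269, 0.241 ]), 'tip': array([0.6898, 0.2609])}
160 {'mid': array([0.6288, 0.2415]), 'ang': np.float64(0.30845131440185564), 'width': np.float64(0.06083209864003), 'len': np.float64(0.13024917713633402), 'split': np.float64(-0.004725345390176654), 'heelmid': array([0.6297, 0.2418]), 'tipmid': array([0.628 , 0.2413]), 'tip': array([0.6909, 0.2613])}
165 {'mid': array([0.6288, 0.2415]), 'ang': np.float64(0.30773558735469664), 'width': np.float64(0.0608458663465684), 'len': np.float64(0.13025045582715822), 'split': np.float64(-0.006155755477245083), 'heelmid': array([0.6297, 0.2418]), 'tipmid': array([0.628 , 0.2413]), 'tip': array([0.6909, 0.2613])}
[0.5226 0.1928 0.1598]
```

View pics/k13b.png

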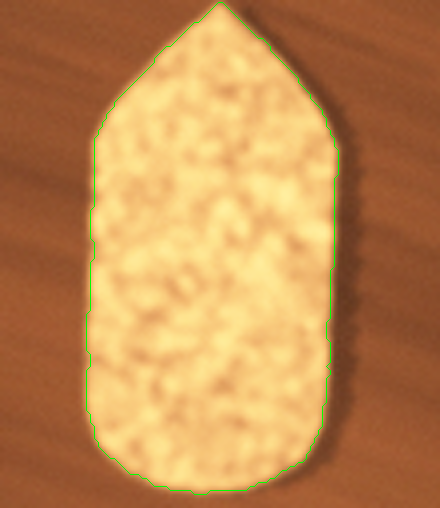

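Run:
```python
from h import *
print(to(.630,.242,.028,.308-np.pi/2))
```

```text
(15.45, array([-0.118 ,  0.1315, -0.0096]), array([-0.    ,  0.0403,  0.002 ]), array([0.5226, 0.1928, 0.1598]))
```

>>> {"api": "play_rows", "payload": {
  "deltas": [
    [-0.03,0,-0.0025,0,0.01,0],
    [-0.07,0.01,-0.006,0,0.03,0],
    [-0.105,0.03,-0.0085,0,0.04,0],
    [-0.118,0.06,-0.0096,0,0.04,0],
    [-0.118,0.09,-0.0096,0,0.04,0],
    [-0.118,0.115,-0.0096,0,0.04,0],
    [-0.118,0.128,-0.0096,0,0.04,0],
    [-0.118,0.1315,-0.0096,0,0.04,0],
    [-0.118,0.1315,-0.0096,0,0.04,0],
    [-0.118,0.1315,-0.0096,0,0.04,0]
  ]
}}

```text
t: 16.45
tcp_pos: [0.632, 0.2436, 0.0306]
tool_rot: [-0.108, 0.699, -0.699, 0.11]
force: [0.2, 0.4, -1.6]
finger_gap: 0.558
```

Run:
```python
from h import *
print(to(.630,.242,.0205,.308-np.pi/2),sense()['force'])
m,b=shot("wrist","w14")
draw(b,np.zeros((1,2)),(220,90,420,340),"k14",2.4)
```

```text
(16.45, array([0.0024, 0.0101, 0.0009]), array([-0.0003,  0.0013, -0.0029]), array([0.632 , 0.2436, 0.0306])) [ 0.19334872  0.43805713 -1.61924113]
```

View pics/k14.png

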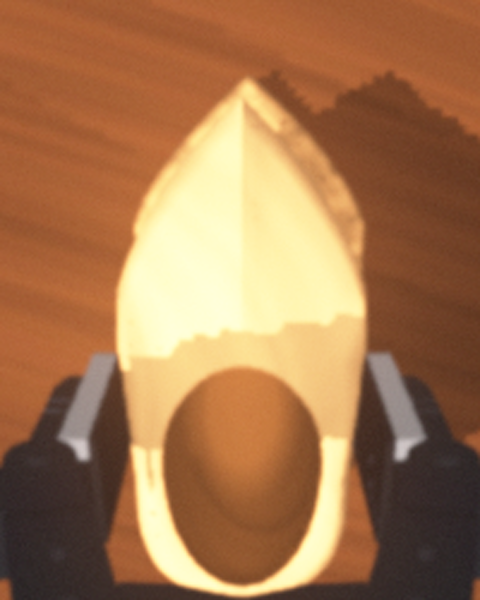

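Run:
```python
from h import *
m,b=load("w14")
a=onplane(m,(320.4,131.7),1,.0387)[0];t=onplane(m,(323.3,122.5),1,.008)[0]
e=np.array([np.cos(.308),np.sin(.308)]);n=np.array([-e[1],e[0]]);d=(t-a)[:2]
print(a,t,d@e,d@n)
```

```text
[0.68806131 0.26261829 0.0387    ] [0.69113159 0.26174921 0.008     ] 0.002662334100939568 -0.0017589455392640996
```

>>> {"api": "play_rows", "payload": {
  "deltas": [
    [0.002,0.001,0.0008,0,0,0],
    [0.003,0.003,0.0014,0,0,0],
    [0.003,0.006,0.0014,0,0,0],
    [0.003,0.008,0.0014,0,0,0],
    [0.003,0.0095,0.0014,0,0,0],
    [0.003,0.0105,0.0014,0,0,0],
    [0.003,0.0105,0.0014,0,0,0],
    [0.003,0.0105,0.0014,0,0,0]
  ]
}}

```text
t: 17.3
tcp_pos: [0.6281, 0.2414, 0.0207]
tool_rot: [0.109, -0.699, 0.699, -0.109]
force: [-3.7, -0.7, 11.3]
finger_gap: 0.551
```

Run:
```python
from h import *
print(to(.630,.242,.0205,.308-np.pi/2),sense()['force'])
m,b=shot("wrist","w15")
draw(b,np.zeros((1,2)),(220,90,420,340),"k15",2.4)
```

```text
(17.3, array([-0.002 ,  0.0002,  0.    ]), array([-0.0002,  0.0021,  0.0002]), array([0.6281, 0.2414, 0.0207])) [-3.70332466 -0.71859645 11.2818347 ]
```

View pics/k15.png

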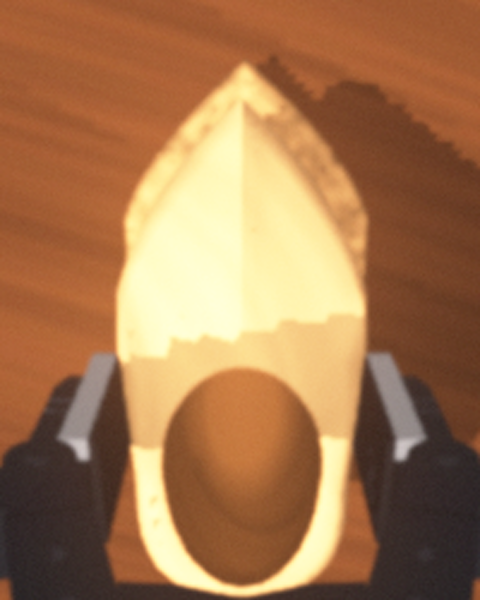

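Run:
```python
from h import *
m,b=load("w15")
a=onplane(m,(320.4,131.7),1,.0287)[0];t=onplane(m,(321.7,116.3),1,.008)[0]
e=np.array([np.cos(.308),np.sin(.308)]);n=np.array([-e[1],e[0]]);d=(t-a)[:2]
print(a,t,d@e,d@n)
```

```text
[0.68419893 0.26050369 0.0287    ] [0.69098443 0.26190174 0.008     ] 0.006890008513955947 -0.0007247864336362418
```

>>> {"api": "play_rows", "payload": {
  "deltas": [
    [0,-0.0015,0,0,0,0],
    [-0.0006,-0.0025,0.0003,0,0,0],
    [-0.0012,-0.0025,0.0005,0,0,0],
    [-0.0012,-0.001,0.0005,0,0,0],
    [-0.0012,0,0.0005,0,0,0],
    [-0.0012,0,0.0005,0,0,0],
    [-0.0012,0,0.0005,0,0,0]
  ]
}}

```text
t: 18.05
tcp_pos: [0.6295, 0.2414, 0.0207]
tool_rot: [0.109, -0.699, 0.699, -0.109]
force: [-4.9, -0.7, 13.1]
finger_gap: 0.556
```

>>> {"api": "play_rows", "payload": {
  "deltas": [
    [0,0,0,0,0,0],
    [0,0,0,0,0,0],
    [0,0,0,0,0,0],
    [0,0,0,0,0,0]
  ],
  "gripper": 0.068
}}

```text
t: 18.45
tcp_pos: [0.6294, 0.2412, 0.0179]
tool_rot: [0.109, -0.699, 0.699, -0.109]
force: [0.6, 0.3, -0.0]
finger_gap: 0.798
```

>>> {"api": "play_rows", "payload": {
  "deltas": [
    [0,-0.02,0,0,0,0],
    [0,-0.05,0,0,0,0],
    [0.03,-0.1,0,0,0,0],
    [0.07,-0.13,0,0,0,0],
    [0.075,-0.15,0,0,0,0],
    [0.075,-0.15,0,0,0,0],
    [0.075,-0.15,0,0,0,0]
  ]
}}

```text
t: 19.15
tcp_pos: [0.5587, 0.2185, 0.169]
tool_rot: [-0.108, 0.699, -0.699, 0.11]
force: [-0.1, -0.3, 0.3]
finger_gap: 0.794
```

Run:
```python
from h import *
s=sense();print(s['t'],s['tcp_pos'],s['finger_gap'],s['q'].round(2))
m,b=shot("wrist","w16")
draw(b,np.zeros((1,2)),(240,20,400,200),"k16",3)
```

```text
19.15 [0.5587141  0.21851922 0.16901739] 0.7936635820644021 [0.19 0.54 1.54 0.   1.07 1.45]
```

View pics/k16.png

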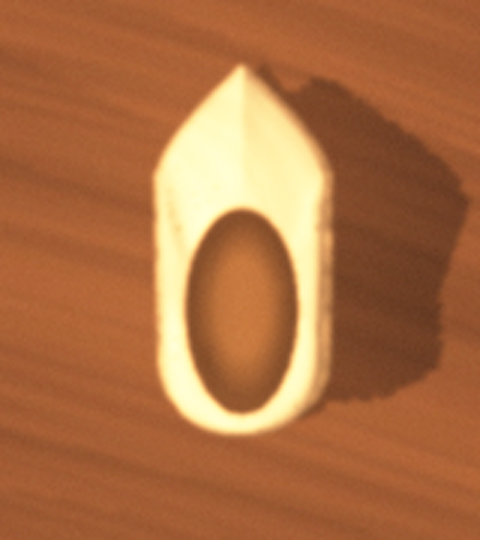

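View pics/w16.png

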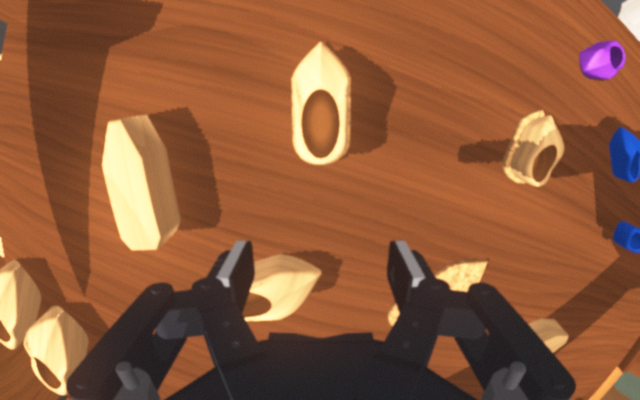

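Run:
```python
from h import *
m,b=load("s1"); roi=(300,105,335,155); c=blob(b,roi,smax=150); draw(b,c,roi,"k17",12)
print(c[:,0].min(),c[:,0].max(),c[:,1].min(),c[:,1].max())
for px,z in [((317,130),.03),(c[c[:,1].argmax()],.01)]: print(onplane(m,px,0,z)[0])
m2,_=load("side0")
for px,z in [((412,312),.03),((388,287),.024)]: print(onplane(m2,px,0,z)[0])
m3,_=load("w16"); print(onplane(m3,(321,263),1,.024)[0])
print(to(.43,.175,.18,.31))
```

```text
308 326 111 146
[0.40403034 0.23652355 0.03      ]
[0.43885532 0.18533299 0.01      ]
[0.39455716 0.25288368 0.03      ]
[0.44267822 0.19764547 0.024     ]
[0.45873997 0.18678565 0.024     ]
(19.2, array([ 0.1355, -0.012 ,  0.0022]), array([ 1.000e-04, -1.571e+00,  1.000e-04]), array([0.5584, 0.2184, 0.168 ]))
```

View pics/k17.png

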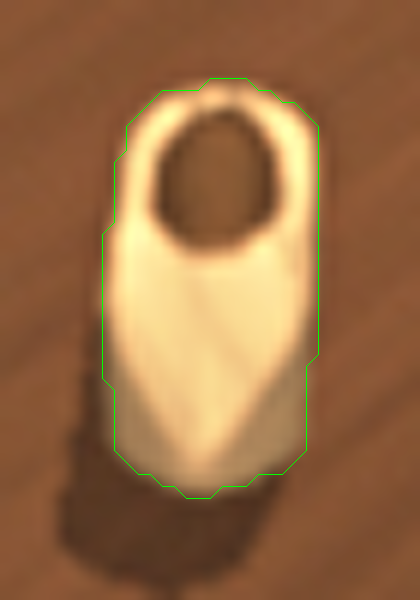

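>>> {"api": "play_rows", "payload": {
  "deltas": [
    [0.012,-0.01,0,0,-0.12,0],
    [0.025,-0.012,0,0,-0.26,0],
    [0.038,-0.012,0,0,-0.4,0],
    [0.05,-0.012,0,0,-0.54,0],
    [0.062,-0.012,0,0,-0.68,0],
    [0.074,-0.012,0,0,-0.82,0],
    [0.086,-0.012,0,0,-0.96,0],
    [0.098,-0.012,0,0,-1.1,0],
    [0.11,-0.012,0,0,-1.24,0],
    [0.12,-0.012,0,0,-1.38,0],
    [0.125,-0.012,0,0,-1.5,0],
    [0.125,-0.012,0,0,-1.57,0]
  ],
  "gripper": 0.078
}}

```text
t: 20.4
tcp_pos: [0.4381, 0.1801, 0.1788]
tool_rot: [0.573, -0.417, 0.415, -0.571]
force: [-0.7, -0.4, 0.0]
finger_gap: 0.911
```

Run:
```python
from h import *
print(to(.44,.18,.18,.7),sense()['q'].round(2))
```

```text
(20.4, array([ 0.0006, -0.0012,  0.0018]), array([ 0.0037, -0.3874, -0.0014]), array([0.4381, 0.1801, 0.1788])) [ 0.15  0.37  1.83 -0.    0.95 -0.16]
```

>>> {"api": "play_rows", "payload": {
  "deltas": [
    [0,0,0,0,-0.13,0],
    [0,0,0,0,-0.26,0],
    [0,0,0,0,-0.387,0],
    [0,0,0,0,-0.387,0],
    [0,0,0,0,-0.387,0]
  ]
}}

```text
t: 20.9
tcp_pos: [0.4391, 0.1803, 0.1794]
tool_rot: [0.641, -0.301, 0.3, -0.64]
force: [-1.3, 0.5, 0.2]
finger_gap: 0.913
```

Run:
```python
from h import *
s=sense();print(s['t'],s['tcp_pos'],s['finger_gap'],s['q'].round(2))
m,b=shot("wrist","w18")
```

```text
20.9 [0.43909831 0.18028569 0.17940537] 0.9133007004856741 [ 0.15  0.37  1.83  0.    0.95 -0.54]
```

View pics/w18.png

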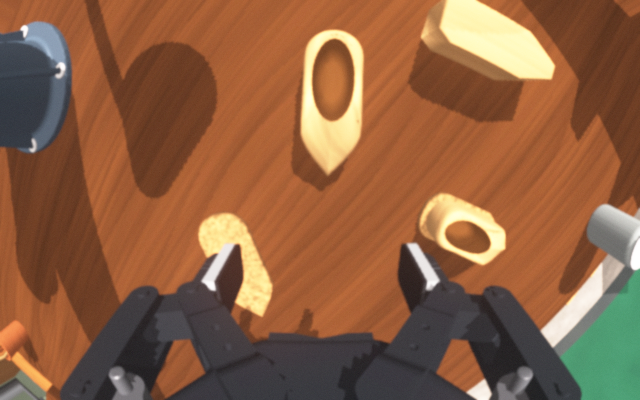

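Run:
```python
from h import *
np.set_printoptions(precision=4,suppress=True)
m,b=load("w18"); roi=(280,15,385,195); c=blob(b,roi,smax=150,hlo=14); draw(b,c,roi,"k18",3.3)
for z in (.02,.035):
    d=fitsides(onplane(m,c,1,z)[:,:2],.15,-.035,.024); print(d)
P=onplane(m,c,1,.024)[:,:2]; e=np.array([np.cos(d['ang']),np.sin(d['ang'])]); s=P@e
t=c[s>s.max()-.0015].mean(0); m3,_=load("w16"); print(t,tri(ray(m,t,1),ray(m3,(321,263),1)))
```

```text
{'mid': array([0.3999, 0.2461]), 'ang': np.float64(-0.9158676532075679), 'width': np.float64(0.06285149887081426), 'len': np.float64(0.15609826715869185), 'split': np.float64(0.05393115972739994), 'heelmid': array([0.3981, 0.2485]), 'tipmid': array([0.4018, 0.2437]), 'tip': array([0.4475, 0.1842])}
{'mid': array([0.3995, 0.2458]), 'ang': np.float64(-0.9167189231684841), 'width': np.float64(0.05997593703616387), 'len': np.float64(0.14892787655089607), 'split': np.float64(0.05150145969160293), 'heelmid': array([0.3999, 0.2454]), 'tipmid': array([0.3992, 0.2462]), 'tip': array([0.4448, 0.1867])}
[327.5 173.5] (array([0.4487, 0.1826, 0.0058]), np.float64(0.0018678213571045766))
```

View pics/k18.png

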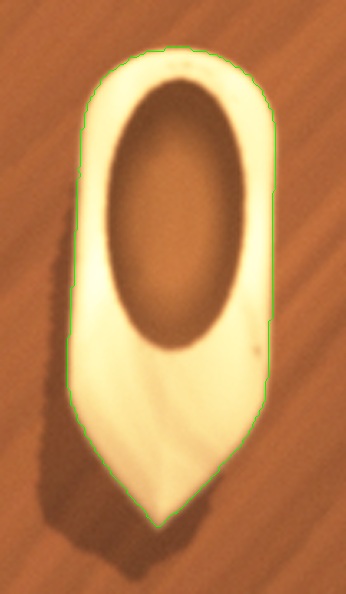

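Run:
```python
from h import *
m,b=load("w18");m3,_=load("s1"); print(tri(ray(m,(327.5,174),1),ray(m3,(316.7,144),0)))
print(to(.3997,.246,.012,.655))
```

```text
(array([0.44641813, 0.1847786 , 0.02431164]), np.float64(0.0012731506131649219))
(20.95, array([-0.0756,  0.1677,  0.012 ]), array([ 0.0014,  0.0387, -0.0009]), array([0.4391, 0.1803, 0.1796]))
```

The large clog's toe tip triangulates to 24 mm high, which fits. Next I'll grasp it.

>>> {"api": "play_rows", "payload": {
  "deltas": [
    [-0.035,0.015,0.006,0,0.02,0],
    [-0.07,0.03,0.011,0,0.039,0],
    [-0.076,0.06,0.012,0,0.039,0],
    [-0.076,0.09,0.012,0,0.039,0],
    [-0.076,0.12,0.012,0,0.039,0],
    [-0.076,0.145,0.012,0,0.039,0],
    [-0.076,0.16,0.012,0,0.039,0],
    [-0.076,0.167,0.012,0,0.039,0],
    [-0.076,0.167,0.012,0,0.039,0]
  ]
}}

```text
t: 21.85
tcp_pos: [0.3992, 0.2462, 0.0126]
tool_rot: [0.635, -0.313, 0.312, -0.634]
force: [-0.3, 0.2, 1.2]
finger_gap: 0.918
```

>>> {"api": "play_rows", "payload": {
  "deltas": [
    [0,0,0,0,0,0],
    [0,0,0,0,0,0],
    [0,0,0,0,0,0],
    [0,0,0,0,0,0],
    [0,0,0,0,0,0]
  ],
  "gripper": 0.043,
  "force": 45
}}

```text
t: 22.35
tcp_pos: [0.4, 0.2464, 0.0148]
tool_rot: [-0.634, 0.312, -0.312, 0.635]
force: [-1.6, -0.7, 6.6]
finger_gap: 0.648
```

Run:
```python
from h import *
s=sense();print(s['t'],s['tcp_pos'],s['finger_gap']*.0854,s['force'], to(.3997,.246,.1,.655))
m,b=shot("wrist","w19")
```

```text
22.35 [0.39995731 0.24643394 0.01477383] 0.05532773288572311 [-1.60844036 -0.70645402  6.61950628] (22.35, array([ 0.0002, -0.0852, -0.0003]), array([-0.0016,  0.0018,  0.0006]), array([0.4   , 0.2464, 0.0148]))
```

View pics/w19.png

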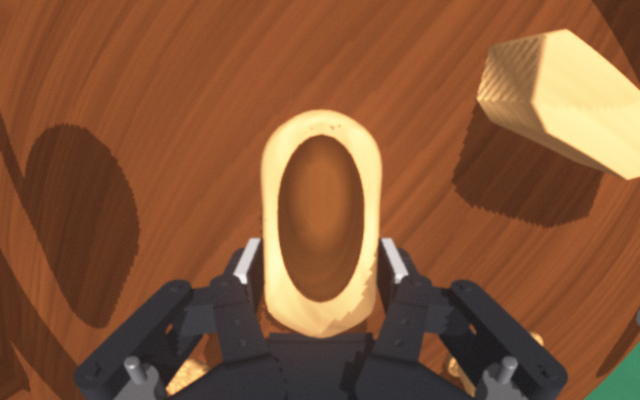

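>>> {"api": "play_rows", "payload": {
  "deltas": [
    [0,-0.01,0,0,0,0],
    [0,-0.03,0,0,0,0],
    [0,-0.06,0,0,0,0],
    [0,-0.08,0,0,0,0],
    [0,-0.085,0,0,0,0],
    [0,-0.085,0,0,0,0]
  ]
}}

```text
t: 23.0
tcp_pos: [0.4002, 0.2466, 0.0995]
tool_rot: [-0.634, 0.311, -0.313, 0.635]
force: [-0.1, 0.1, -1.9]
finger_gap: 0.646
```

Run:
```python
from h import *
print(to(.442,.0092,.1,-.569+np.pi/2),sense()['finger_gap'],sense()['force'])
```

```text
(23.0, array([ 0.2135, -0.0006, -0.1119]), array([-0.0024, -0.3448,  0.0013]), array([0.4002, 0.2466, 0.0995])) 0.6457033051271187 [-0.08081918  0.10809738 -1.92784811]
```

>>> {"api": "play_rows", "payload": {
  "deltas": [
    [0.025,0,-0.013,0,-0.04,0],
    [0.06,0,-0.032,0,-0.1,0],
    [0.096,0,-0.05,0,-0.16,0],
    [0.13,0,-0.068,0,-0.22,0],
    [0.165,0,-0.087,0,-0.28,0],
    [0.195,0,-0.102,0,-0.33,0],
    [0.2135,0,-0.112,0,-0.345,0],
    [0.2135,0,-0.112,0,-0.345,0],
    [0.2135,0,-0.112,0,-0.345,0],
    [0.2135,0,-0.112,0,-0.345,0]
  ]
}}

```text
t: 24.0
tcp_pos: [0.4402, 0.0098, 0.0979]
tool_rot: [-0.679, 0.199, -0.197, 0.679]
force: [0.0, -0.1, -1.3]
finger_gap: 0.644
```

Run:
```python
from h import *
print(to(.442,.0092,.03,-.569+np.pi/2),sense()['finger_gap'],sense()['force'])
shot("wrist","w20");shot("scene","s20")
```

```text
(24.0, array([0.002 , 0.0679, 0.0005]), array([ 0.0006,  0.0008, -0.0023]), array([0.4402, 0.0098, 0.0979])) 0.6440575813800303 [ 0.04145533 -0.13907476 -1.29277977]
```

View pics/w20.png

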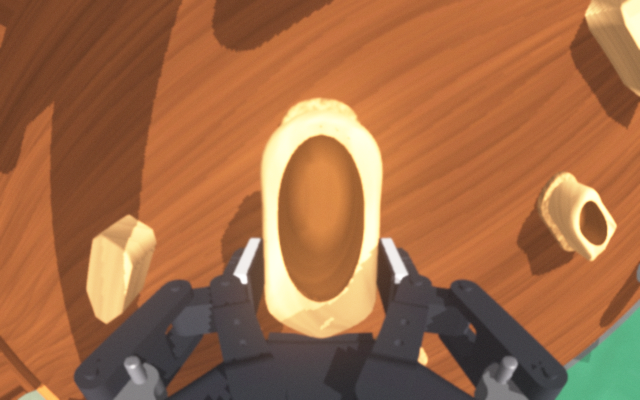

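View pics/s20.png

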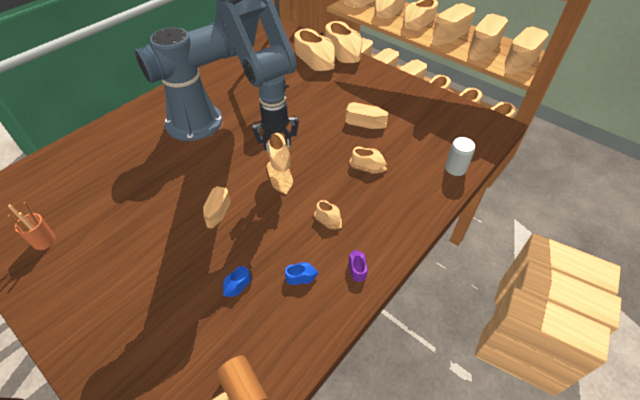

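>>> {"api": "play_rows", "payload": {
  "deltas": [
    [0.001,0.02,0,0,0,0],
    [0.002,0.04,0.0005,0,0,0],
    [0.002,0.055,0.0005,0,0,0],
    [0.002,0.064,0.0005,0,0,0],
    [0.002,0.067,0.0005,0,0,0],
    [0.002,0.067,0.0005,0,0,0],
    [0.002,0.067,0.0005,0,0,0]
  ]
}}

```text
t: 24.8
tcp_pos: [0.4436, 0.0083, 0.032]
tool_rot: [-0.679, 0.198, -0.199, 0.679]
force: [0.9, 0.2, -0.4]
finger_gap: 0.652
```

Run:
```python
from h import *
print(to(.442,.0092,.023,-.569+np.pi/2),sense()['finger_gap'],sense()['force'])
m,b=shot("wrist","w21")
draw(b,np.zeros((1,2)),(220,70,420,340),"k21",2.2)
shot("side","d21");shot("scene","s21")
o=[]
for f,x,y in (("side",390,225),("scene",280,176)):
    q=load(f[0].replace("s","d" if f=="side" else "s")+"21")[1][y-40:y+40,x-50:x+50]; o.append(cv2.resize(q,(400,320),interpolation=2))
cv2.imwrite("pics/k21b.png",np.hstack(o))
```

```text
(24.8, array([-0.0019,  0.009 , -0.0001]), array([-0.0003,  0.0006,  0.001 ]), array([0.4436, 0.0083, 0.032 ])) 0.6517459839245975 [ 0.89477824  0.1928082  -0.35220692]
```

View pics/k21.png

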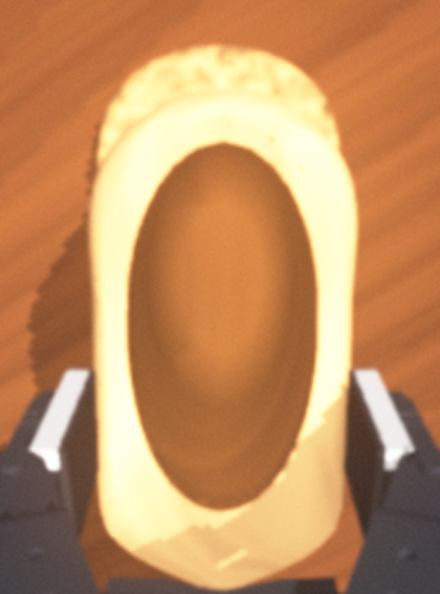

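View pics/k21b.png

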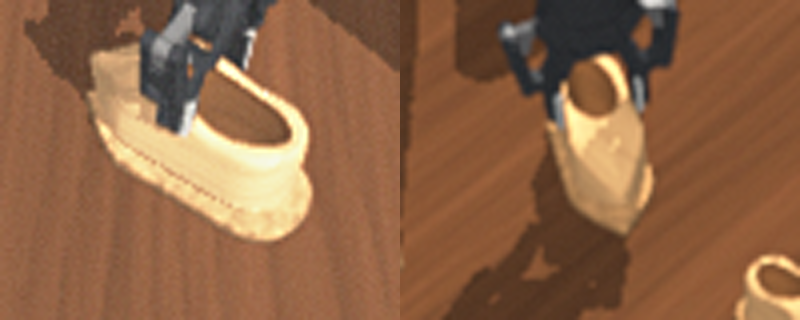

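Run:
```python
from h import *
m,b=load("w21"); e=np.array([np.cos(-.569),np.sin(-.569)]);n=np.array([-e[1],e[0]]); T=sense()['tcp_pos'][:2]
r=onplane(m,(320.0,90),1,.008)[0]; print("rest heel",r,(r[:2]-T)@e,(r[:2]-T)@n, "want -81")
for z in (.03,.05,.06):
    c=onplane(m,(321.5,111.8),1,z)[0]; print(z,(c[:2]-T)@e,(c[:2]-T)@n)
# rest outline edges at heel in rows 80-135
for px in [(220+97/2.2,70+165/2.2),(220+340/2.2,70+145/2.2)]:
    r=onplane(m,px,1,.008)[0]; print((r[:2]-T)@e,(r[:2]-T)@n)
c=blob(b,(240,80,400,118),smax=150,hlo=14); 
for row in (95,98,101,104):
    x=c[c[:,1]==row][:,0]; P=onplane(m,[(x.min(),row),(x.max(),row)],1,.008)[:,:2]; print(row,x.min(),x.max(),((P-T)@n).round(4),((P-T)@n).mean().round(4))
```

```text
rest heel [0.37425884 0.05324441 0.008     ] -0.0828309816394337 0.000586885826797369 want -81
0.03 -0.07020252449556594 0.0014255284247754046
0.05 -0.07093508429292758 0.0013413724601871596
0.06 -0.07130136419160843 0.0012992944778930163
-0.04904446966568122 -0.03440533755963424
-0.05486249550488688 0.03458800187707657
95 294 344 [-0.0152  0.0152] -0.0
98 287 351 [-0.0195  0.0195] -0.0
101 283 356 [-0.022   0.0225] 0.0003
104 279 359 [-0.0245  0.0244] -0.0
```

>>> {"api": "play_rows", "payload": {
  "deltas": [
    [-0.001,0.001,-0.0004,0,0,0],
    [-0.0018,0.003,-0.0008,0,0,0],
    [-0.0018,0.006,-0.0008,0,0,0],
    [-0.0018,0.008,-0.0008,0,0,0],
    [-0.0018,0.009,-0.0008,0,0,0],
    [-0.0018,0.009,-0.0008,0,0,0],
    [-0.0018,0.009,-0.0008,0,0,0]
  ]
}}

```text
t: 25.65
tcp_pos: [0.441, 0.0086, 0.0228]
tool_rot: [0.679, -0.199, 0.198, -0.679]
force: [-1.1, 0.7, 4.1]
finger_gap: 0.646
```

Run:
```python
from h import *
print(to(.442,.0092,.023,-.569+np.pi/2),sense()['finger_gap'],sense()['force'])
m,b=shot("wrist","w22")
draw(b,np.zeros((1,2)),(220,70,420,340),"k22",2.2)
e=np.array([np.cos(-.569),np.sin(-.569)]);n=np.array([-e[1],e[0]]); T=sense()['tcp_pos'][:2]
c=blob(b,(240,70,400,118),smax=150,hlo=14); print(c[:,1].min())
for row in (92,95,98,101,104):
    x=c[c[:,1]==row][:,0]; P=onplane(m,[(x.min(),row),(x.max(),row)],1,.008)[:,:2]; print(row,x.mean(),((P-T)@n).mean().round(4))
r=onplane(m,(320.0,c[:,1].min()-.5),1,.008)[0]; print((r[:2]-T)@e)
```

```text
(25.65, array([ 0.0005, -0.0002,  0.0011]), array([ 0.0001,  0.0002, -0.0003]), array([0.441 , 0.0086, 0.0228])) 0.6457493838687233 [-1.07418161  0.68906478  4.1431196 ]
94Traceback (most recent call last):
  File "<stdin>", line 8, in <module>
    return umr_minimum(a, axis, None, out, keepdims, initial, where)
ValueError: zero-size array to reduction operation minimum which has no identity
```

View pics/k22.png

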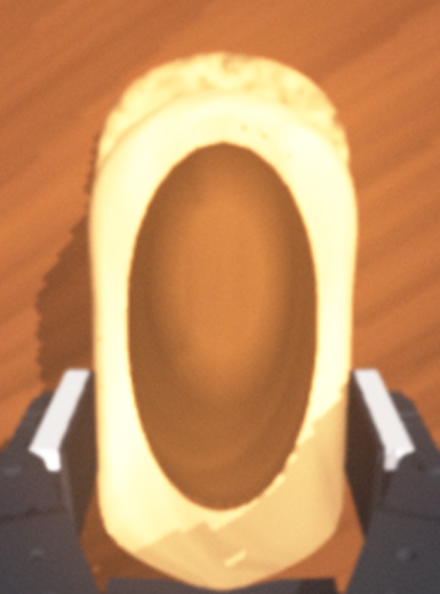

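>>> {"api": "play_rows", "payload": {
  "deltas": [
    [0,0,0,0,0,0],
    [0,0,0,0,0,0],
    [0,0,0,0,0,0],
    [0,0,0,0,0,0]
  ],
  "gripper": 0.076
}}

```text
t: 26.1
tcp_pos: [0.4414, 0.0085, 0.0224]
tool_rot: [0.679, -0.198, 0.198, -0.679]
force: [0.1, -0.6, 0.2]
finger_gap: 0.89
```

>>> {"api": "play_rows", "payload": {
  "deltas": [
    [0,-0.02,0,0,0,0],
    [0,-0.05,0,0,0,0],
    [0,-0.09,0,0,0,0],
    [0.03,-0.13,0,0,0,0],
    [0.07,-0.16,0,0,0,0],
    [0.075,-0.17,0,0,0,0],
    [0.075,-0.17,0,0,0,0],
    [0.075,-0.17,0,0,0,0]
  ]
}}

```text
t: 26.9
tcp_pos: [0.5029, -0.0314, 0.1917]
tool_rot: [-0.679, 0.199, -0.197, 0.679]
force: [0.4, 0.5, -1.1]
finger_gap: 0.893
```

Run:
```python
from h import *
s=sense();print(s['t'],s['tcp_pos'],s['finger_gap'])
m,b=shot("wrist","w23")
draw(b,np.zeros((1,2)),(240,20,400,200),"k23",3)
shot("side","d23");shot("scene","s23")
```

```text
26.9 [ 0.50291912 -0.03136381  0.19166608] 0.8931144678118146
```

View pics/k23.png

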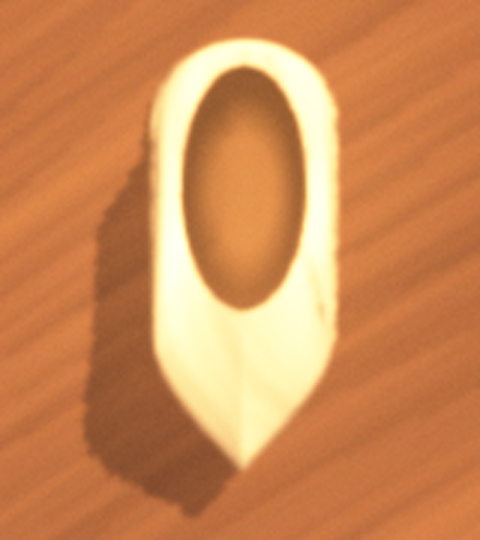

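View pics/s23.png

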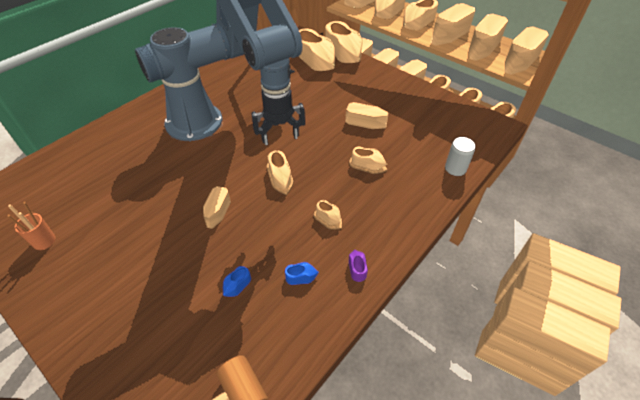

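View pics/d23.png

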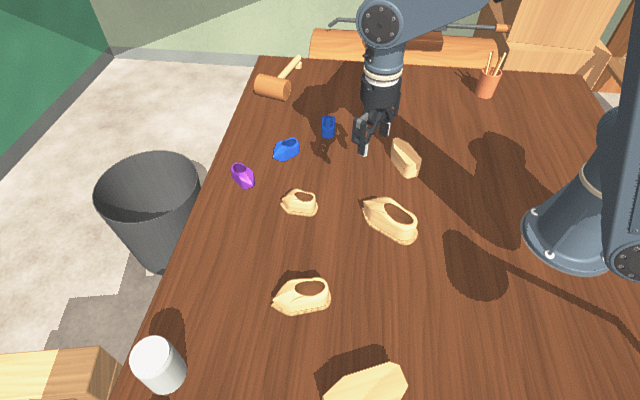

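Run:
```python
from h import *
o=[]
for f,L in (("d23",[(390,222),(302,297),(299,205)]),("s23",[(280,174),(368,162),(328,215)])):
    im=load(f)[1]; o.append(np.hstack([cv2.resize(im[y-30:y+30,x-40:x+40],(266,200),interpolation=2) for x,y in L]))
cv2.imwrite("pics/k24.png",np.vstack(o))
q=[]
for f,roi in (("w23",(280,20,360,190)),("w16",(280,20,360,190)),("w10",(280,20,360,190))):
    im=load(f)[1][roi[1]:roi[3],roi[0]:roi[2]]; im=(255*(im/255.)**3).astype(np.uint8); q.append(cv2.resize(im,None,fx=3.3,fy=3.3,interpolation=2))
cv2.imwrite("pics/k25.png",np.hstack(q))
```

```text
(no output)
```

View pics/k24.png

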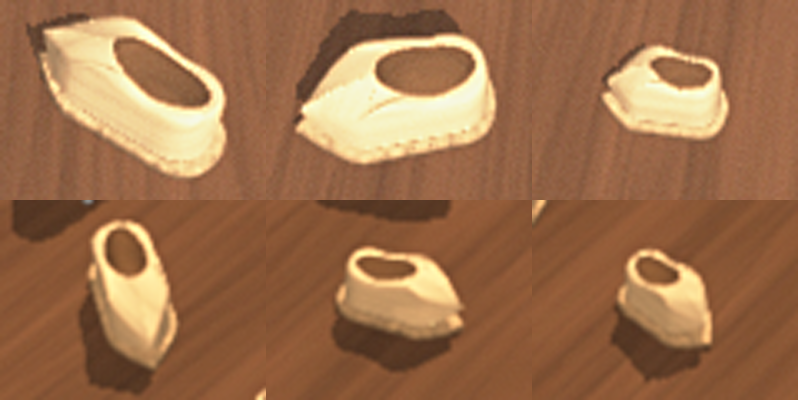

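View pics/k25.png

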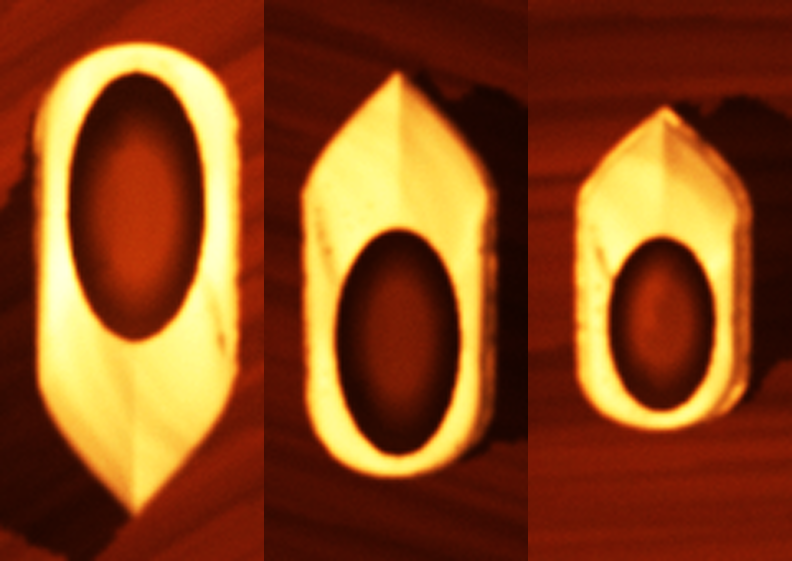

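```bash
python3 -c "
from station import *
print(sense()['t']); print(sign_off())"
```

```text
27.05
the job is handed in; nothing more can be done
None
```

I picked up the small, middle and large finished clogs in turn and stood each one on the cork rest of its own size, toe at the pointed end. The job was handed in at about 27 s. The gripper was open and about 19 cm above the bench, touching nothing. I did not touch the two blanks or the blue and purple look-alikes.

**Centring:** In the last wrist views (small, middle, large), each foot opening sits within about 1 mm of its cork pad's centreline. The small clog is furthest off, by just under 1 mm. Lengthwise, the tool readings and tip or heel sightings put each clog within about 1–2 mm of its pad's middle. I did not measure the lengthwise fit again after letting go.

**Seating:** The side and scene views show all three upright with cork showing along the visible edges. The force readings confirmed contact before each release: 3.7 N for the small clog, 13.1 N for the middle and 4.1 N for the large.

**Checks that disagreed:**
- **Rest heights:** two wrist views gave 5–6 mm for the small and large rests, against the stated 8 mm. The wrist view paired with the fixed cameras scattered more: −34 to 2.5 mm for the small rest, −1 to 23 mm for the large and −1 to 9.5 mm for the middle. I worked with 8 mm.
- **Rest positions:** the scene camera put the small and large rest centres up to about 6 mm from the wrist view, partly because it also sees the pads' side faces. I used the wrist view.
- **Large clog's toe height:** a first attempt from a roughly guessed pixel gave 6 mm. A second pair of views gave 24 mm, which fits the toe's raised shape.

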